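# Stack the parts cartons on the sloping rack, back against its backstop

### The arm

A 7-joint arm with a two-finger parallel gripper is mounted at the origin on the work surface. World frame = base frame: x ahead of the robot, y to its left, z up, the work surface at z = 0. Lengths are in mm, angles in rad, forces in N, time in s.
With the tool pointing down it reaches from about 400 to 875 mm from the base axis. Payload 4.4 kg.
Tool frame: the origin (TCP) lies at the very end of the fingers, on their centre line; the grasp point (between the pads) lies 19 mm behind it; z points along the fingers, y is the direction in which the jaws open and shut (so a half turn about z gives the same grasp; the last joint's range is limited). The gripper opens to 85 mm and grips with 20 to 120 N. Pads are 22 mm wide; open, the fingers measure 114 mm over their backs; the gripper's body (76 mm by 85 mm) begins 54 mm behind the grasp point. The pads swing forward as they close: fully open they stand 13 mm farther back than shut.
Start: joints at [-1.288, 0.628, 0.038, 1.517, -0.027, 0.996, -0.02], TCP at [222.127, 610.883, 202.113] pointing down, gripper open.
Joint ranges: [-3.06, 3.06], [-0.37, 2.12], [-1.25, 1.32], [0.18, 2.47], [-1.1, 4.24], [0.23, 1.98], [-2.94, 2.94]. Speed limits (rad/s): [2.57, 2.57, 3.14, 3.14, 3.14, 3.14, 3.14].

### API

Orientations are given as [roll, pitch, yaw] about the fixed x, y, z axes, in that order (R = Rz(yaw) Ry(pitch) Rx(roll)).
In Python, from cell import ctrl gives the robot as it stands. The module is installed in compiled form; this text tells all that it offers.
- The arm moves only by the shell command python3 -m jog 'ROWS'. ROWS is text: rows parted by semicolons, each of 7 numbers parted by spaces: the shift along the tool's x, y, z in mm, then the turn, a rotation vector about the tool's x, y, z in degrees, then the opening, from -1 (shut) to 1 (fully open). In form: x y z wx wy wz claw; .... A call has 1 to 8 rows; each row is the pose to reach, as a shift and turn from the pose commanded when the call began, along the tool's axes at that moment; what a row does not reach only later rows make up. A row lasts 1/8 s, in which the tool goes at most 62.5 mm and 10.7 degrees, less where a joint would pass 70% of its speed; a pose out of reach is approached as far as the arm can. A call with a gripper value outside its range is refused whole. The fingers move at their own pace and stop on an object; the grip force is fixed at half the most. Time passes only in rows, so rows that repeat a pose let the fingers close. It gives the time, the measured TCP pose, the force and the opening at its end, in the units of the state.
- ctrl.read_state(): the state, without advancing time (a new reading comes with each control period).
- ctrl.get_image(name): name is "scene" or "top"; returns a dict with "image" (420x560x3 uint8, red, green, blue), "z_map" (420x560 float32, mm along the optical axis (not along the pixel's ray), 0 where there is no reading), "vertical_fov" (degrees; the focal length in pixels is half the picture's height over the tangent of half this angle, whatever the lens; pixels are square), "cx", "cy" (the principal point, pixels), "k1" (the pictures are not rectified: a ray, as slopes to the right and down, at radius r is drawn at 1 + k1 r^2 times it, then the intrinsics apply), "extrinsics" (4x4, takes a point from world to camera coordinates). Camera axes: x right, y down, z forward; pixel columns grow to the right and rows downward; lengths in mm; the calibration is good to about 2 mm. A picture is of the moment at which its call begins.
- ctrl.finish_job(): hands the job in, once; it reports no verdict.
The state is a dict: "clock": time; "qpos": joint angles; "qd": joint speeds; "tau": joint torques, N m; "eef_pos": TCP position; "tool_rot": TCP orientation; "force": force on the tool from outside, world axes, zero at the start; "torque": the same for the moment, N m; "width": finger opening in mm.
Only numpy, scipy, OpenCV 4.12 (cv2) and the standard library are available. Lean on these libraries where they do the work, as an engineer would, in place of code of your own. Each camera call takes 0.05 s, during which the arm holds its last target.

### The job

First slide the big carton, which lies askew part-way up the sloping rack, down the slope until its edge is flush against the backstop, without lifting it off the slope. Then lay the middle-sized carton flat on it, and after that the smallest on top, each centred left to right on the carton below, with a narrow end flush against the backstop. Set the cartons down, do not drop them, and leave the screw tray, power screwdriver, fan and paper roll where they are.

Things in the scene. Friction and masses are not known exactly. Their poses are not given: they have to be found in the camera images.
- rack: Fixed grey metal rack. Deck 210 mm wide, 225 long, sloping 16 degrees (0.28 rad), low end towards the robot, where a backstop 118 high, as wide, stands square to it; sides and high end open. Origin: on the deck at the foot of the backstop's inner face, midway across, 35 above the counter. Frame tilted with the deck: x up the slope from the backstop's face, y left along it, z square off the deck.
- big_c (a point): Centre of the biggest carton, closed brown cardboard, 100 mm (its x, up the slope) by 130 (y, along the backstop) by 36 high (z, square off the deck), 0.3 to 0.65 kg. Starts on the deck 40 to 90 mm short of the backstop, turned up to 0.22 rad; cartons do not slide down by themselves. Too wide to grasp: push its high edge, 8 N or less slides it, squaring it up may take 20 N.
- mid_c (a point): Centre of the middle-sized carton, closed brown cardboard, 90 (x) by 64 (y) by 34 mm high (z), 0.2 to 0.4 kg; starts flat on the counter to the right of the rack. Its narrow ends, which are to stand against the backstop, are those across its x axis; either end will do. Grasp it across its 64 mm width.
- small_c (a point): Centre of the smallest carton, closed brown cardboard, 76 mm (x) by 50 mm (y) by 30 mm high (z), about 0.18 kg (0.12 to 0.26); starts flat on the counter to the right of the rack. Its narrow ends are those across its x axis; either end will do. Grasp it across its 50 mm width.
- big: The biggest carton: origin at the centre of its underside, axes as point big_c.
- mid: The middle-sized carton: origin at the centre of its underside, axes as point mid_c.
- small: The smallest carton: origin at the centre of its underside, axes as point small_c.
- tray: Bystander: open aluminium screw tray, 100 x 80 x 22 mm, origin at the centre of its underside.
- driver: Bystander: black power screwdriver lying on the counter, 150 mm long, 35 mm thick, along its x axis (bit at +x), origin under its middle.
- roll: Bystander: upright white paper roll, 84 mm across, 100 mm high, origin at the centre of its underside.
- fan: Bystander: flat square cooling fan, 60 x 60 x 12 mm, origin at the centre of its underside.
Mind the look-alikes: they are no part of the job. What is shaped like the big but black is not meant.

How it is judged (in metres and radians):
On the way, in this order (a step that is already met when the one before it is completed fails the run):
1. the big carton lies flat on the deck, its edge flush against the backstop (x of big_c in the frame of rack between 0.044 and 0.056 m and z of big_c in the frame of rack between 0.012 and 0.024 m and angle between the y axis of big_c and the y axis of rack, either way round below 0.1 rad and angle between the z axis of big_c and the z axis of rack, either way round below 0.08 rad and y of big_c in the frame of rack between -0.05 and 0.05 m), for 0.2 s.
2. the middle carton lies flat on the big one, let go, centred on it, a narrow end flush against the backstop (all of step 1 and x of mid_c in the frame of rack between 0.039 and 0.051 m and z of mid_c in the frame of rack between 0.047 and 0.059 m and angle between the y axis of mid_c and the y axis of rack, either way round below 0.1 rad and angle between the z axis of mid_c and the z axis of rack, either way round below 0.08 rad and y of mid_c in the frame of big_c between -0.015 and 0.015 m and linear speed of mid below 0.02 m/s and contact force between mid and the fingers below 0.3 N), for 0.2 s.
3. the smallest carton lies flat on the middle one, let go, centred on it, a narrow end flush against the backstop (all of step 1 and x of mid_c in the frame of rack between 0.039 and 0.051 m and z of mid_c in the frame of rack between 0.047 and 0.059 m and angle between the y axis of each of mid_c, small_c and the y axis of rack, either way round below 0.1 rad and angle between the z axis of each of mid_c, small_c and the z axis of rack, either way round below 0.08 rad and y of mid_c in the frame of big_c between -0.015 and 0.015 m and x of small_c in the frame of rack between 0.032 and 0.044 m and z of small_c in the frame of rack between 0.079 and 0.091 m and y of small_c in the frame of mid_c between -0.015 and 0.015 m and linear speed of small below 0.02 m/s and contact force between small and the fingers below 0.3 N), for 0.2 s.
At the end, for the whole second after the job is handed in: Big carton on the deck (centre within 50 mm of its middle across), middle one on it, smallest on top: each flat, edge within 6 mm of the backstop, square to it within 0.1 rad; upper two narrow end to the backstop, centred within 15 mm on the carton below; all at rest, let go (all of step 3 and linear speed of each of big, mid below 0.02 m/s and contact force between each of big, mid and the fingers below 0.3 N); the robot touches nothing.
It fails at once if the big carton is lifted more than 20 mm off the deck (z of big_c in the frame of rack above 0.038 m).
It fails at once if the screw tray, power screwdriver, paper roll or fan is moved more than 25 mm (distance of any of tray, driver, roll, fan from where it was at the start of the episode above 0.025 m).
It fails at once if a carton is dropped (falls free, touching nothing, faster than 0.7 m/s: a fall of about 25 mm) ((linear speed of big above 0.7 m/s and contact force between big and anything else below 0.3 N) or (linear speed of mid above 0.7 m/s and contact force between mid and anything else below 0.3 N) or (linear speed of small above 0.7 m/s and contact force between small and anything else below 0.3 N)).
It also fails if it takes over 72 s, if anything falls off the work surface, if the arm or the gripper's body presses on something with over 40 N, if the wrist force passes 120 N, or if a joint passes its speed limit or range.

## Working session

There is one attempt and no reset: what is moved stays moved. The work goes in short steps, Python scripts to look and compute and a shell command to move; the robot and the scene stay as the last step left them, time stands still between calls to the robot, and variables do not carry over. Pictures are saved under pics/ and viewed, and the job is handed in when it is done.

```bash
mkdir -p pics
cat > h.py <<'E'
import numpy as np, cv2
from cell import ctrl
def grab(n):
    d=ctrl.get_image(n); np.savez('last_'+n+'.npz',**{k:np.array(v) for k,v in d.items()}); return d
def load(n):
    d=np.load('last_'+n+'.npz'); return {k:d[k] for k in d}
def K(d):
    f=210/np.tan(np.radians(float(d['vertical_fov']))/2); return f,float(d['cx']),float(d['cy']),float(d['k1'])
def cloud(d):
    f,cx,cy,k1=K(d); v,u=np.mgrid[0:420,0:560].astype(float)
    Km=np.array([[f,0,cx],[0,f,cy],[0,0,1]])
    p=cv2.undistortPointsIter(np.stack([u.ravel(),v.ravel()],1)[:,None],Km,np.array([k1,0,0,0.]),None,None,(3,50,1e-9))[:,0]
    z=d['z_map'].ravel().astype(float)
    c=np.stack([p[:,0]*z,p[:,1]*z,z],1); E=d['extrinsics']
    w=(c-E[:3,3])@E[:3,:3]; w[z==0]=np.nan
    return w.reshape(420,560,3)
def proj(d,P):
    f,cx,cy,k1=K(d);E=d['extrinsics'];c=np.atleast_2d(P)@E[:3,:3].T+E[:3,3]
    a=c[:,:2]/c[:,2:];r2=(a**2).sum(1,keepdims=True);a=a*(1+k1*r2);return a*f+[cx,cy]
def save(d,name,box=None,s=1):
    im=d['image'][:,:,::-1]
    if box: u0,v0,u1,v1=box; im=im[v0:v1,u0:u1]
    cv2.imwrite('pics/'+name,cv2.resize(im,None,fx=s,fy=s,interpolation=cv2.INTER_CUBIC))
E
python3 - <<'E'
from h import *
for n in('scene','top'):
    d=grab(n);save(d,n+'0.png',None,1.4);print(n,K(d),d['extrinsics'].round(3).tolist())
print(ctrl.read_state())
E
```

```text
scene (np.float64(432.1422241261684), 280.0140678423763, 205.62842811384976, 0.03387205661462417) [[-0.293, 0.956, -0.0, 83.566], [0.579, 0.177, -0.796, -237.165], [-0.761, -0.233, -0.606, 1626.73], [0.0, 0.0, 0.0, 1.0]]
top (np.float64(428.71662961041864), 280.2124687518936, 213.36039788499698, 0.02430167461557672) [[0.02, -1.0, 0.005, 56.32], [-0.979, -0.021, -0.201, 522.227], [0.202, -0.001, -0.979, 1046.574], [0.0, 0.0, 0.0, 1.0]]
{'clock': 0.1, 'qpos': array([-1.28782035,  0.62924906,  0.03842224,  1.51827214, -0.02700937,
        0.99628201, -0.02000276]), 'qd': array([ 0.00101121, -0.00117277,  0.00073545, -0.00162229, -0.00043585,
       -0.0020536 ,  0.00094221]), 'tau': array([ 3.04136265e-03, -5.64525676e+01,  1.23065326e+00, -1.93973154e+01,
        1.13213510e-02,  5.40146735e-03,  1.44740518e-06]), 'eef_pos': array([221.88513363, 610.3112904 , 201.28230284]), 'tool_rot': array([-3.13989905e+00, -4.31238473e-06,  2.79282693e+00]), 'force': array([ 0.53472309, -0.63728588, -0.00787141]), 'torque': array([-0.01771572, -0.03294739, -0.00072846]), 'width': 85.51687887212503}
```

View pics/scene0.png

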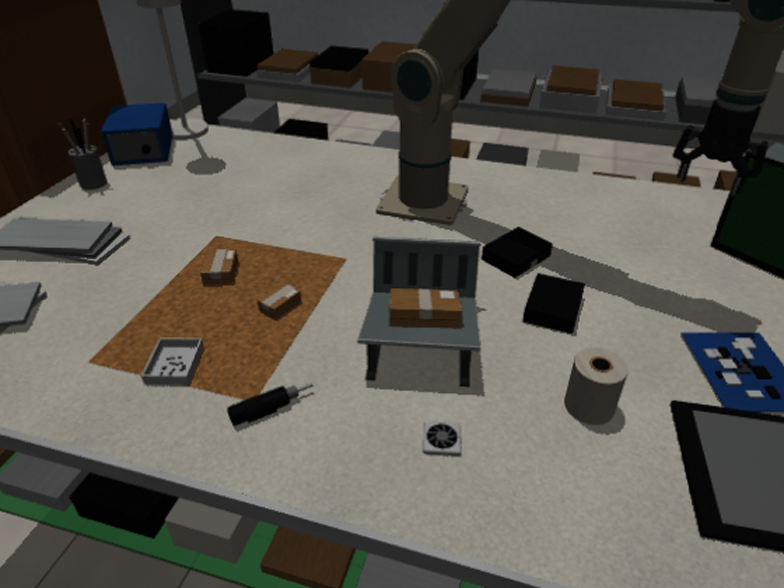

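View pics/top0.png

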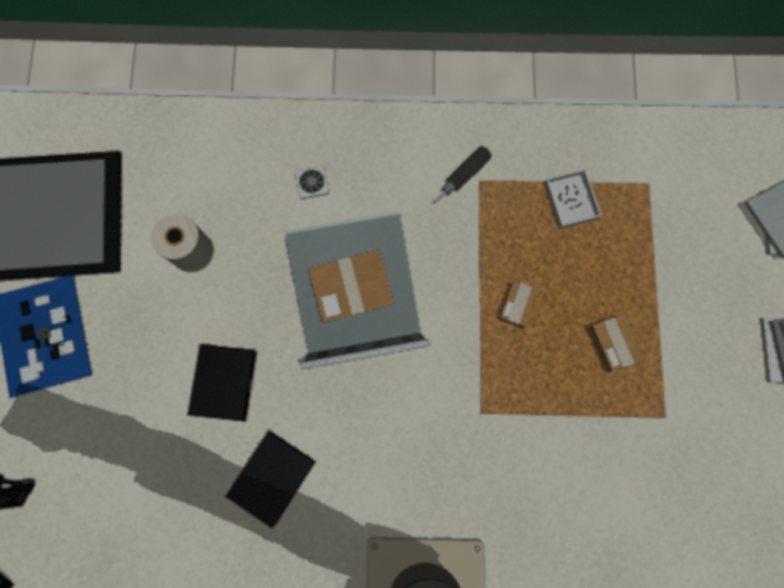

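The big carton can only be the brown one on the rack, top (350,285) in the 1.4x view. The look-alikes are the black boxes at (222,382) and (270,478). The brown boxes on the cork mat are the larger one at (613,343), probably mid, and the smaller at (515,303), probably small. I'll check sizes from the depth map.

Run:
```python
from h import *
d=load('top');w=cloud(d)
save(d,'rack1.png',(190,140,320,275),5); save(d,'cart1.png',(335,110,480,280),4.5)
np.set_printoptions(precision=1,suppress=True)
# counter height
print('counter',np.nanmedian(w[230:270,300:330].reshape(-1,3),0))
# boxes on mat
for name,(u,v) in dict(mid=(437,245),small=(368,216)).items():
    reg=w[v-35:v+35,u-30:u+30]; 
    hi=reg[...,2].copy(); m=(hi>22)
    n,l,s,c=cv2.connectedComponentsWithStats(m.astype(np.uint8))
    k=1+np.argmax(s[1:,4]); P=reg[l==k]; top=np.nanpercentile(P[:,2],70)
    Q=P[P[:,2]>top-5]; r=cv2.minAreaRect(Q[:,:2].astype(np.float32)); print(name,len(Q),np.median(Q[:,2]),r,cv2.boxPoints(r))
```

```text
counter [432.8 -24.4   0.9]
mid 852 34.92810762330595 ((452.9889831542969, -347.25897216796875), (89.52935791015625, 66.40043640136719), 20.93708610534668) [[ 399.3 -332.2]
 [ 423.  -394.3]
 [ 506.7 -362.3]
 [ 482.9 -300.3]]
small 532 30.924397440806853 ((523.156494140625, -170.2212371826172), (50.00487518310547, 77.18748474121094), 69.25411224365234) [[ 478.2 -179.9]
 [ 550.4 -207.3]
 [ 568.1 -160.5]
 [ 495.9 -133.2]]
```

View pics/rack1.png

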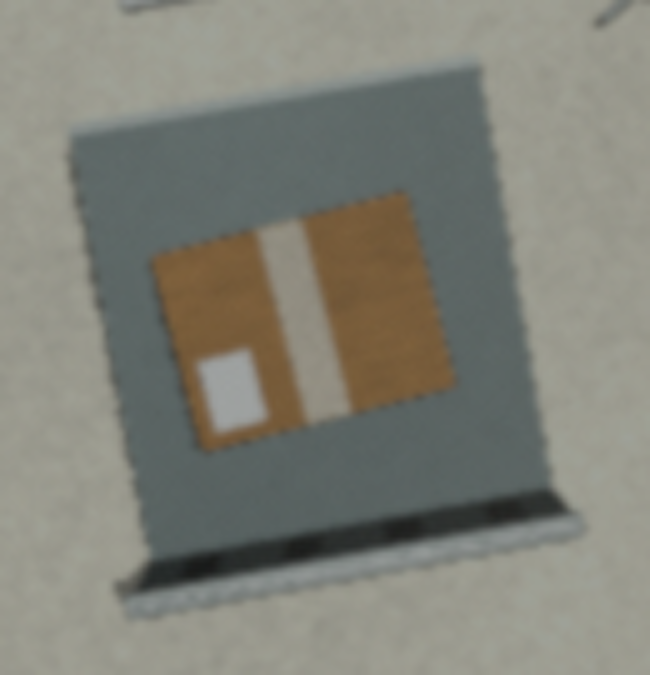

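View pics/cart1.png

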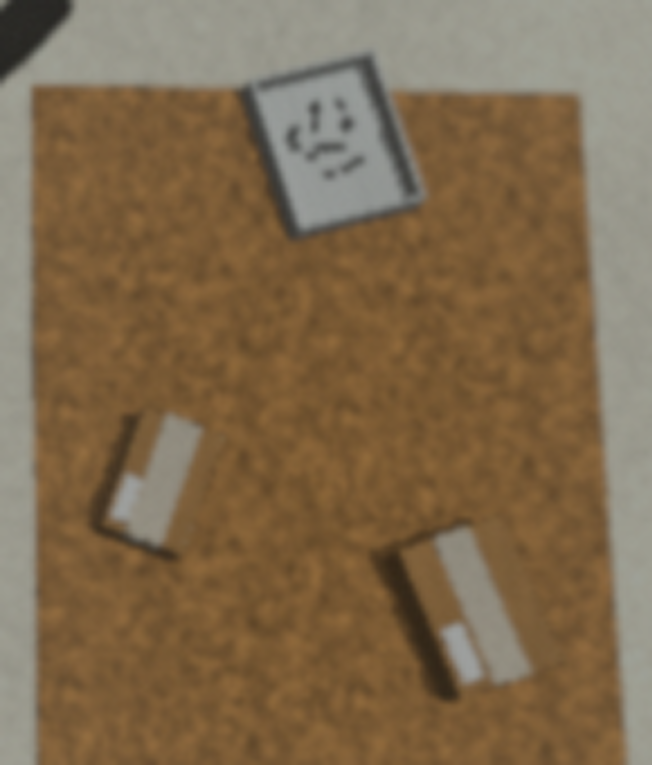

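```bash
cat >> h.py <<'E'
from scipy.optimize import least_squares
from scipy.spatial.transform import Rotation as Rn
def rackT(yaw,x,y,z=35.,tilt=0.28):
    R=Rn.from_euler('z',yaw).as_matrix()@Rn.from_euler('y',-tilt).as_matrix(); return R,np.array([x,y,z])
def inrack(P,rk):
    R,t=rk; return (P-t)@R
E
python3 - <<'E'
from h import *
np.set_printoptions(precision=1,suppress=True)
d=load('top');w=cloud(d)
px=lambda a:np.array(a)/5+np.array([190,140])-0.4
obs=px([(72,136),(480,68),(150,557),(552,487)])
L=np.array([[225,105,0],[225,-105,0],[0,105,0],[0,-105,0]],float)
def f(p):
    R,t=rackT(*p); return (proj(d,L@R.T+t)-obs).ravel()
s=least_squares(f,[0.1,470,0]); print(s.x,s.fun)
rk=rackT(*s.x); C=inrack(w,rk)
m=(C[...,0]>5)&(C[...,0]<222)&(abs(C[...,1])<102)&(abs(C[...,2])<15)
A=C[m]; A=A[abs(A[:,2]-np.median(A[:,2]))<6]; print('deck z',np.median(A[:,2]),np.polyfit(A[:,0],A[:,2],1),np.polyfit(A[:,1],A[:,2],1))
m=(abs(C[...,0])<25)&(abs(C[...,1])<110)&(C[...,2]>15); B=C[m]; print('backstop',len(B));
for lo in range(15,125,15):
  b=B[(B[:,2]>lo)&(B[:,2]<lo+15)]
  if len(b):print(lo,len(b),np.percentile(b,[5,50,95],axis=0).tolist(), np.polyfit(b[:,1],b[:,0],1))
m=(C[...,2]>28)&(C[...,2]<45)&(C[...,0]>20)&(C[...,0]<220)&(abs(C[...,1])<105); B=C[m]
r=cv2.minAreaRect(B[:,:2].astype(np.float32)); print('big',np.median(B[:,2]),r); print(cv2.boxPoints(r))
d2=load('scene');C2=inrack(cloud(d2),rk)
m=(abs(C2[...,0])<20)&(abs(C2[...,1])<90)&(C2[...,2]>45)&(C2[...,2]<110);b=C2[m];print('scene backstop x',np.percentile(b[:,0],[5,25,50,75]), np.polyfit(b[:,1],b[:,0],1),np.polyfit(b[:,2],b[:,0],1))
m=(C2[...,0]>160)&(C2[...,0]<215)&(abs(C2[...,1])<90)&(abs(C2[...,2])<12);print('scene deck z',np.median(C2[m][:,2]))
m=(C2[...,2]>31)&(C2[...,2]<45)&(C2[...,0]>20)&(C2[...,0]<220)&(abs(C2[...,1])<105); B=C2[m]
print('big s',cv2.minAreaRect(B[:,:2].astype(np.float32)))
# bystanders
for n,(u,v) in dict(drv=(335,125),fan=(222,129),roll=(125,169),tray=(410,142)).items(): print(n,w[v,u])
E
```

```text
[  0.2 439.4 117. ] [-0.5 -1.4  0.1 -1.7  0.   1.7  0.3  1.3]
deck z -0.02356048591098934 [-0.   0.1] [ 0. -0.]
backstop 914
15 68 [[2.2185911194324457, -93.93285392896422, 15.859889549408946], [2.9016762081697314, 1.3643253013547554, 22.7083909718403], [3.7206001190331555, 90.8500891420266, 29.808274096411637]] [-0.   2.9]
30 72 [[2.0506021582560336, -94.10771042615839, 30.73826387356318], [2.9293466019560723, -8.644143365210121, 37.578416730907904], [3.7360690458842676, 94.1150700987944, 43.7560724791776]] [-0.   2.9]
45 82 [[2.2037660166609347, -89.2572893033951, 45.905170252854525], [2.9377267830970357, 1.4781992920585891, 52.26232436705155], [3.6873730582153206, 89.339042605819, 58.64006321946428]] [-0.   2.9]
60 82 [[2.247225109369904, -95.67092536207912, 60.90590580934737], [3.0104247015547196, -3.3949827329790416, 68.19817675807559], [3.7479966296317473, 93.22704168720708, 74.29497327136262]] [-0.  3.]
75 87 [[2.2780940012566586, -90.25281668557152, 76.28395996907177], [2.945722068338027, 2.8035239702634076, 82.36626515456975], [3.677854663588561, 91.21483172924334, 88.622853
[... 412 characters left out ...]
 [-0.   0.5]
120 51 [[-4.128820681958447, -96.15177650956412, 120.05733316186443], [0.4487659019999681, 4.0624893723092805, 120.75205209492684], [5.142252354727802, 90.7683643424282, 122.2234755193196]] [0.  0.2]
big 36.081500960696495 ((110.6053695678711, 4.7823333740234375), (100.06832885742188, 130.21119689941406), 4.848821640014648)
[[ 55.2  65.4]
 [ 66.3 -64.3]
 [166.  -55.9]
 [155.   73.9]]
scene backstop x [1.1 3.3 4.7 6.2] [-0.   4.7] [-0.   4.8]
scene deck z -1.3284833201799797
big s ((114.15231323242188, 4.414207458496094), (104.97649383544922, 128.3895721435547), 5.184510707855225)
drv [776.2 -77.7  28.1]
fan [762.7 232.7  16. ]
roll [614.9 455.3 103. ]
tray [ 740.2 -288.     5.3]
```

```bash
cat >> h.py <<'E'
def st():
    s=ctrl.read_state(); return s,np.array(s['eef_pos']),Rn.from_euler('xyz',s['tool_rot']).as_matrix()
def delta(pw,Rw,p0=None,R0=None):
    s,p,R=st()
    if p0 is not None:p,R=p0,R0
    sh=R.T@(pw-p); rv=np.degrees(Rn.from_matrix(R.T@Rw).as_rotvec()); print('shift',sh.round(1),'turn',rv.round(2)); return sh,rv
E
python3 - <<'E'
from h import *
d=load('top');w=cloud(d)
px=lambda a:np.array(a)/5+np.array([190,140])-0.4
obs=px([(72,136),(480,68),(150,557),(552,487)])
L=np.array([[225,105,0],[225,-105,0],[0,105,0],[0,-105,0]],float)
def f(p):
    R,t=rackT(*p); return (proj(d,L@R.T+t)-obs).ravel()
s=least_squares(f,[0.1,470,0]); rk=rackT(*s.x);C=inrack(w,rk)
m=(C[...,0]<8)&(C[...,0]>-2)&(abs(C[...,1])<95)&(C[...,2]>15)&(C[...,2]<100);print('yaw corr',np.polyfit(C[m][:,1],C[m][:,0],1))
t=rk[1]+rk[0]@np.array([2.95,0,0]); print(s.x,t)
# deck lateral edges check: width extents
m=(abs(C[...,2])<4)&(C[...,0]>15)&(C[...,0]<220)&(abs(C[...,1])<130)
for lo in (20,80,140,190):
  q=C[m&(C[...,0]>lo)&(C[...,0]<lo+25)];print(lo,q[:,1].min(),q[:,1].max())
open('h.py','a').write(f"\nRK=rackT({s.x[0]},{t[0]},{t[1]})\n")
E
cat >> h.py <<'E'
# tool orientation square to deck: z=-rack z, y=rack y, x=-rack x
RD=RK[0]@np.diag([-1,1,-1.])
def r2w(p): return RK[0]@np.array(p,float)+RK[1]
E
python3 -c "
from h import *
delta(r2w([192,5,95]),RD); delta(r2w([192,5,4]),RD,r2w([192,5,95]),RD)"
```

```text
yaw corr [-0.00606426  2.94227229]
[1.97678127e-01 4.39403787e+02 1.17023690e+02] [442.18368715 117.58048721  35.81524916]
20 -105.76672071265833 103.68753515054425
80 -104.91367881724048 104.36219124512668
140 -104.31484666542845 104.54924695998933
190 -104.02624296185174 105.36384254095971
shift [-508.  -301.2   22.4] turn [ -4.48 -15.67 -31.09]
shift [ 0. -0. 91.] turn [0. 0. 0.]
```

```bash
sed -i 's/^RK=.*/RK=rackT(0.2055,442.3,116.6)/' h.py; python3 -m jog '-40 -24 0 0 -1 -2 1; -90 -54 0 0 -3 -6 1; -145 -86 0 -1 -5 -10 1; -200 -119 5 -2 -7 -14 1; -255 -151 10 -2 -9 -18 1; -310 -184 10 -3 -11 -22 1; -365 -217 10 -4 -13 -26 1; -415 -246 10 -4 -15 -30 1'; python3 -c "
from h import *
delta(r2w([192,5,95]),RD)"
```

```text
clock: 1.1
eef_pos: [526.9, 238.0, 191.9]
tool_rot: [-3.14, 0.268, -2.961]
force: [1.2, 0.7, -0.7]
width: 85.5
shift [-47.8 -95.3  26.4] turn [-0.49 -0.66 -1.37]
```

```bash
python3 -m jog '-12 -25 5 0 0 0 1; -25 -50 12 0 -1 -1 1; -36 -72 20 0 -1 -1 1; -46 -92 26 0 -1 -1 1; -46 -93 26 0 -1 -1 1; -46 -93 26 0 -1 -1 1'; python3 -c "
from h import *
d=grab('scene');save(d,'s1.png',(200,120,400,290),4)
delta(r2w([192,5,95]),RD);delta(r2w([192,5,4]),RD)"
```

```text
clock: 1.85
eef_pos: [592.4, 158.3, 179.1]
tool_rot: [-3.136, 0.284, -2.945]
force: [-0.2, -0.9, 0.5]
width: 85.4
shift [-2.8 -5.7  0.7] turn [-0.42  0.26 -0.43]
shift [-2.4 -5.  91.7] turn [-0.42  0.26 -0.43]
```

View pics/s1.png

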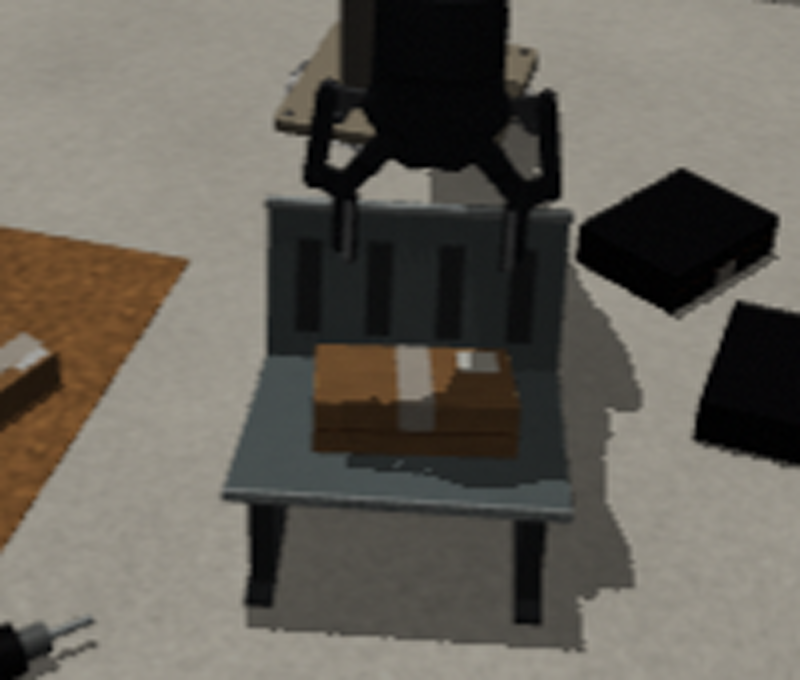

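The picture shows the gripper in front of and above the carton, with its fingertips at about (343,250) and (512,260). The carton is below at (415,400). I'll descend behind its high edge.

```bash
python3 -m jog '-3 -5 25 0 0 0 1; -3 -5 50 0 0 0 1; -3 -5 70 0 0 0 1; -3 -5 82 0 0 0 1; -3 -5 86 0 0 0 1; -3 -5 90 0 0 0 1; -3 -5 90 0 0 0 1'; python3 -c "
from h import *
d=grab('scene');save(d,'s2.png',(200,120,400,290),4)
s,p,R=st();print(inrack(p,RK),s['force'])"
```

```text
clock: 2.78
eef_pos: [622.0, 157.7, 94.1]
tool_rot: [-3.136, 0.286, -2.945]
force: [-0.2, -0.2, -0.1]
width: 85.0
[193.52295745   3.57489087   5.97913105] [-0.65193393 -0.55671315 -0.63671749]
```

View pics/s2.png

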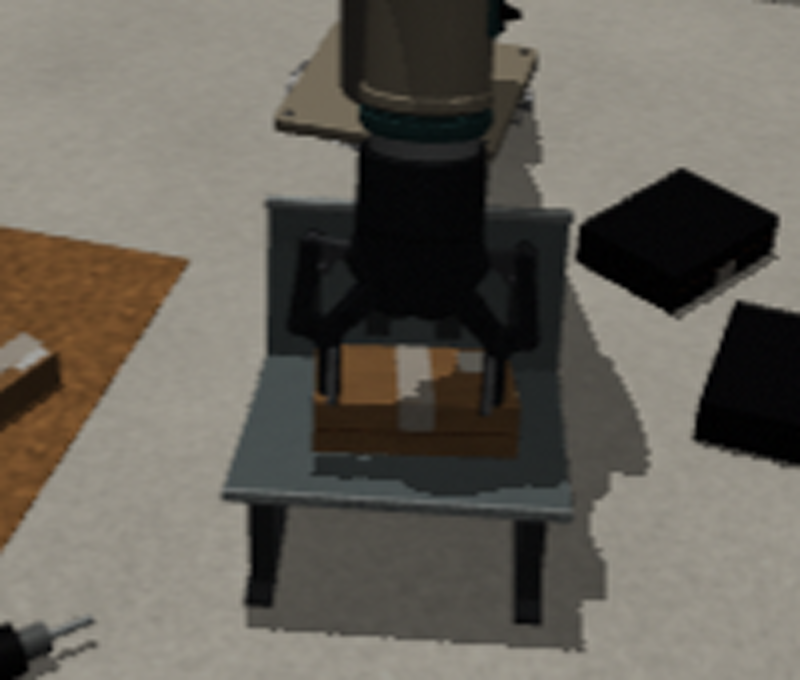

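```bash
python3 -c "
from h import *
d=load('scene');C=inrack(cloud(d),RK)
for uv in [(332,395),(330,380),(490,405),(493,385)]:
  u,v=200+uv[0]//4,120+uv[1]//4
  print(uv,C[v-1:v+2,u-1:u+2].reshape(-1,3).round(0).tolist()[::3], d['image'][v,u])
print((proj(d,np.array([r2w([193,48,19]),r2w([193,-48,19]),r2w([193,48,6])]))-[200,120])*4)
"
```

```text
(332, 395) [[202.0, -45.0, 59.0], [207.0, -44.0, 58.0], [204.0, -44.0, 54.0]] [33 33 33]
(330, 380) [[198.0, -48.0, 65.0], [199.0, -47.0, 62.0], [198.0, -47.0, 60.0]] [40 40 41]
(490, 405) [[205.0, 49.0, 58.0], [206.0, 49.0, 56.0], [205.0, 49.0, 53.0]] [37 35 34]
(493, 385) [[206.0, 50.0, 71.0], [203.0, 50.0, 68.0], [205.0, 51.0, 66.0]] [22 22 22]
[[479.15137797 451.28853447]
 [322.01839931 441.85944039]
 [477.91245393 470.62100533]]
```

```bash
python3 -c "
from h import *
d=grab('scene');save(d,'s3.png',(260,190,350,245),8)
C=inrack(cloud(d),RK)
for u in (281,282,283,284,322):
  for v in range(216,236,2): print(u,v,C[v,u].round(0),d['image'][v,u])
s,p,R=st();print(inrack(p,RK),s['width'],s['clock'])
"
```

```text
281 216 [199. -47.  60.] [23 23 24]
281 218 [200. -47.  55.] [28 26 25]
281 220 [162. -50.  34.] [60 46 34]
281 222 [161. -50.  28.] [45 31 19]
281 224 [168. -49.  25.] [42 29 17]
281 226 [165. -49.  19.] [42 30 17]
281 228 [165. -49.  13.] [40 28 16]
281 230 [166. -49.   8.] [40 28 17]
281 232 [167. -49.   3.] [47 33 20]
281 234 [169. -48.  -2.] [40 44 43]
282 216 [204. -45.  62.] [40 40 40]
282 218 [202. -45.  56.] [39 40 40]
282 220 [205. -44.  52.] [37 37 36]
282 222 [166. -47.  30.] [43 30 18]
282 224 [166. -47.  25.] [42 29 17]
282 226 [165. -47.  19.] [42 30 18]
282 228 [166. -46.  14.] [40 27 15]
282 230 [163. -47.   7.] [40 28 16]
282 232 [167. -46.   3.] [44 31 18]
282 234 [169. -46.  -1.] [40 44 44]
283 216 [204. -42.  63.] [33 33 34]
283 218 [208. -42.  59.] [33 33 33]
283 220 [205. -42.  53.] [25 25 25]
283 222 [162. -45.  29.] [44 31 19]
283 224 [165. -44.  25.] [43 29 17]
283 226 [166. -44.  20.] [42 30 18]
283 228 [162. -44.  12.] [41 28 17]
283 230 [165. -44.   8.] [41 29 17]
283 232 [163. -44.   2.] [41 29 17]
283 234 [166. -43.  -3.] [40 44 43]
284 216 [204. -40.  63.] [18 15 13]
284 218 [201. -40.  56.] [33 25 18]
284 220 [205. -39.  52.] [48 34 22]
284 222 [166. -42.  30.] [44 30 18]
284 224 [165. -42.  25.] [43 30 17]
284 226 [163. -42.  18.] [44 31 18]
284 228 [163. -42.  13.] [40 27 16]
284 230 [163. -41.   7.] [42 29 17]
284 232 [165. -41.   3.] [42 29 18]
284 234 [168. -41.  -2.] [40 44 43]
322 216 [203.  50.  68.] [36 37 37]
322 218 [205.  51.  63.] [36 37 37]
322 220 [206.  51.  58.] [32 33 33]
322 222 [205.  51.  53.] [40 37 33]
322 224 [157.  53.  27.] [39 28 18]
322 226 [157.  53.  21.] [43 31 18]
322 228 [161.  53.  18.] [34 21 11]
322 230 [157.  54.  11.] [42 29 17]
322 232 [157.  54.   5.] [40 28 16]
322 234 [156.  55.  -1.] [36 34 31]
[193.58691427   3.54960681   6.02497308] 85.23466237589679 2.875
```

View pics/s3.png

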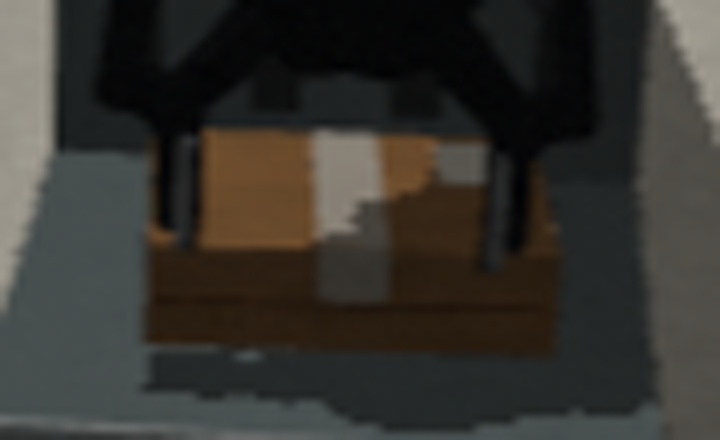

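Depth puts the open fingertips at about rack z = 50, higher than I expected. I'll lower in small steps and watch the force.

```bash
python3 -m jog '0 0 4 0 0 0 1; 0 0 8 0 0 0 1; 0 0 8 0 0 0 1'; python3 -c "
from h import *
d=grab('scene');save(d,'s4.png',(260,190,350,245),8)
C=inrack(cloud(d),RK)
for u in (282,283,284,322,320,319):
  for v in range(216,236,1): 
    if C[v,u][0]>190: print(u,v,C[v,u].round(0),d['image'][v,u])
s,p,R=st();print(inrack(p,RK),s['width'],s['clock'],s['force'])
d=load('top');
print(proj(load('scene'),p))
"
```

```text
clock: 3.25
eef_pos: [623.9, 158.0, 85.6]
tool_rot: [-3.136, 0.284, -2.945]
force: [0.5, -0.8, -0.1]
width: 85.5
282 216 [206. -44.  63.] [35 36 36]
282 217 [204. -44.  60.] [36 36 36]
282 218 [202. -45.  56.] [37 38 38]
282 219 [203. -44.  54.] [38 38 38]
282 220 [202. -44.  51.] [44 44 44]
282 221 [201. -44.  48.] [45 46 46]
282 222 [205. -44.  47.] [45 45 45]
282 223 [203. -44.  44.] [40 40 41]
282 224 [201. -44.  40.] [35 30 25]
283 216 [204. -42.  62.] [31 30 30]
283 217 [205. -42.  60.] [30 30 30]
283 218 [204. -42.  57.] [30 30 31]
283 219 [204. -42.  54.] [30 30 31]
283 220 [202. -42.  51.] [32 33 33]
283 221 [203. -42.  49.] [33 33 33]
283 222 [205. -42.  47.] [31 31 32]
283 223 [203. -42.  44.] [27 27 27]
283 224 [201. -42.  40.] [28 23 19]
284 216 [202. -40.  62.] [19 16 13]
284 217 [202. -40.  59.] [18 15 13]
284 218 [202. -40.  56.] [31 24 17]
284 219 [205. -39.  55.] [33 25 18]
284 220 [206. -39.  53.] [32 24 18]
284 221 [204. -39.  50.] [25 20 15]
284 222 [209. -39.  49.] [23 16 11]
284 223 [205. -39.  45.] [29 20 13]
284 224 [203. -39.  41.] [33 24 14]
322 216 [207.  50.  69.] [36 37 37]
322 217 [206.  50.  66.] [35 36 36]
322 218 [204.  51.  63.] [35 36 36]
322 219 [203.  51.  60.] [34 34 35]
322 220 [203.  51.  58.] [33 33 33]
322 221 [204.  51.  55.] [33 32 33]
322 222 [204.  51.  53.] [30 30 30]
322 223 [205.  51.  50.] [29 30 30]
322 224 [206.  52.  48.] [32 31 31]
322 225 [202.  52.  44.] [40 37 33]
322 226 [209.  52.  44.] [38 32 28]
320 222 [197.  47.  49.] [23 22 21]
320 223 [204.  47.  50.] [22 21 21]
320 224 [203.  47.  47.] [27 27 27]
320 225 [205.  47.  45.] [28 28 27]
320 226 [204.  47.  42.] [24 24 23]
[193.04565069   3.47938812  -2.6428067 ] 85.2157661762017 3.3 [-0.5354703  -0.33632689 -1.18328473]
[[301.1211854  239.73581916]]
```

View pics/s4.png

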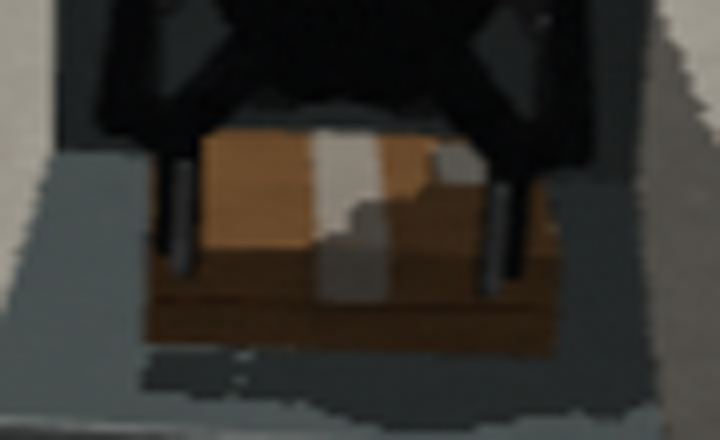

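```bash
python3 -m jog '0 0 5 0 0 0 1; 0 0 10 0 0 0 1; 0 0 15 0 0 0 1; 0 0 20 0 0 0 1; 0 0 20 0 0 0 1; 0 0 20 0 0 0 1'; python3 -c "
from h import *
d=grab('scene');save(d,'s5.png',(260,190,350,245),8)
C=inrack(cloud(d),RK)
for u in (282,283,321,319):
  for v in range(226,246,1): 
    if C[v,u][0]>190: print(u,v,C[v,u].round(0),d['image'][v,u])
s,p,R=st();print(inrack(p,RK),s['width'],s['clock'],s['force'])
"
```

```text
clock: 4.05
eef_pos: [629.6, 159.0, 66.8]
tool_rot: [-3.136, 0.285, -2.945]
force: [0.5, 0.5, 1.1]
width: 85.3
282 226 [203. -44.  35.] [45 46 46]
282 227 [203. -44.  33.] [45 45 46]
282 228 [203. -44.  30.] [41 41 41]
282 229 [206. -44.  29.] [40 41 41]
282 230 [206. -43.  26.] [44 44 45]
282 231 [203. -44.  23.] [31 31 31]
282 239 [201. -43.  -0.] [54 60 60]
282 240 [201. -43.  -3.] [70 77 77]
282 241 [211. -42.  -0.] [72 79 79]
282 242 [214. -42.  -2.] [73 80 80]
282 243 [223. -41.  -0.] [86 91 91]
282 244 [227. -41.  -1.] [75 79 77]
282 245 [227. -41.  -3.] [49 51 51]
283 226 [202. -42.  35.] [30 30 31]
283 227 [204. -41.  33.] [31 31 31]
283 228 [201. -42.  30.] [23 23 23]
283 229 [205. -41.  29.] [23 24 24]
283 230 [204. -41.  26.] [27 27 27]
283 231 [206. -41.  24.] [21 20 19]
283 238 [194. -41.  -0.] [37 40 40]
283 239 [199. -41.  -1.] [37 41 41]
283 240 [206. -40.  -0.] [69 75 75]
283 241 [211. -40.  -1.] [72 80 80]
283 242 [216. -39.  -1.] [73 79 80]
283 243 [219. -39.  -2.] [87 92 92]
283 244 [225. -39.  -1.] [81 85 84]
283 245 [225. -39.  -4.] [50 52 50]
321 226 [205.  50.  42.] [40 41 41]
321 227 [203.  50.  39.] [40 41 41]
321 228 [203.  50.  36.] [39 40 40]
321 229 [202.  50.  33.] [37 37 38]
321 230 [204.  50.  32.] [36 36 36]
321 231 [207.  50.  30.] [36 37 36]
321 232 [207.  50.  28.] [36 35 34]
321 233 [206.  51.  25.] [40 37 34]
321 234 [205.  51.  21.] [33 33 32]
321 240 [190.  52.  -1.] [37 41 41]
321 241 [200.  52.   0.] [37 41 41]
321 242 [203.  52.  -1.] [36 41 41]
321 243 [208.  52.  -1.] [37 40 41]
321 244 [215.  52.  -0.] [70 77 78]
321 245 [220.  52.  -0.] [77 84 84]
319 240 [192.  47.  -1.] [37 41 41]
319 241 [196.  47.  -2.] [37 41 41]
319 242 [204.  47.  -0.] [37 41 41]
319 243 [211.  47.   0.] [38 41 42]
319 244 [215.  47.  -0.] [70 76 77]
319 245 [219.  47.  -1.] [79 86 86]
[193.43162352   3.27920337 -22.34240667] 85.4521994881749 4.1 [0.13743265 0.03308596 0.08978422]
```

View pics/s5.png

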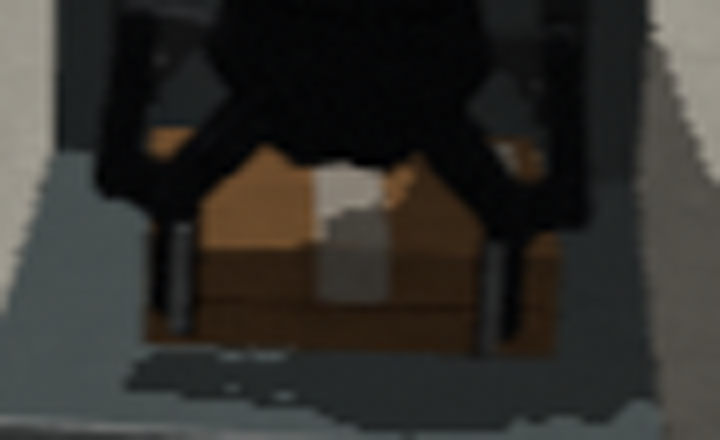

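```bash
python3 -m jog '8 0 3 0 0 0 1; 16 0 4 0 0 0 1; 24 0 4 0 0 0 1; 32 0 4 0 0 0 1; 40 0 4 0 0 0 1; 48 0 4 0 0 0 1; 54 0 4 0 0 0 1; 60 0 4 0 0 0 1';python3 -c "
from h import *
s,p,R=st();print(inrack(p,RK),s['width'],s['force']@RK[0])
d=grab('scene');save(d,'s6.png',(200,120,400,290),4)"
```

```text
clock: 5.1
eef_pos: [575.2, 148.3, 46.9]
tool_rot: [-3.136, 0.287, -2.945]
force: [2.0, 1.6, 0.2]
width: 85.1
[134.56719762   3.87000823 -26.29161529] 85.10336569096468 [ 2.25939824  1.18043492 -0.46088203]
```

View pics/s6.png

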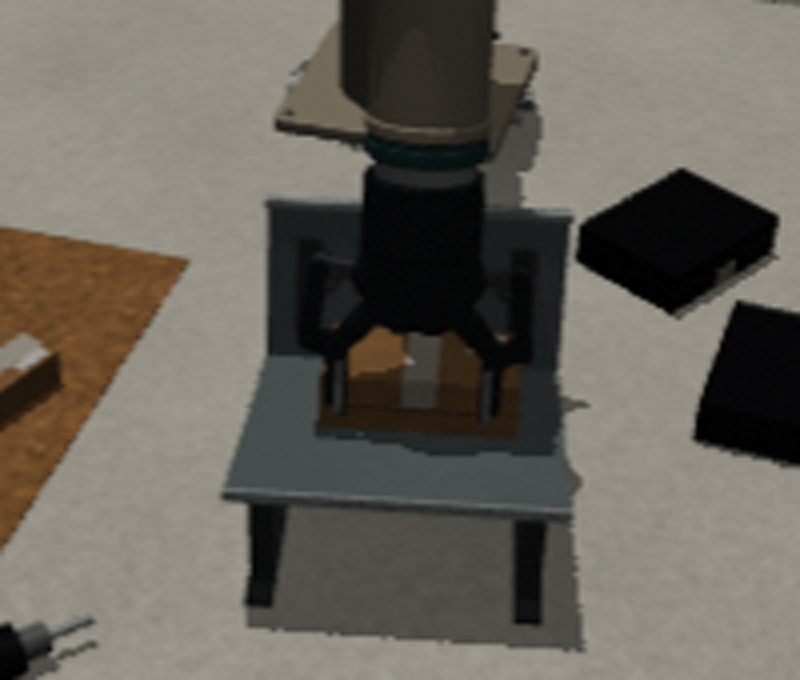

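```bash
python3 -m jog '6 0 0 0 0 0 1; 12 0 0 0 0 0 1; 16 0 0 0 0 0 1; 20 0 0 0 0 0 1; 22 0 0 0 0 0 1; 22 0 0 0 0 0 1';python3 -c "
from h import *
s,p,R=st();print(inrack(p,RK),s['width'],s['force']@RK[0])"
```

```text
clock: 5.9
eef_pos: [555.2, 144.4, 41.0]
tool_rot: [-3.136, 0.288, -2.945]
force: [3.1, 0.9, 4.9]
width: 85.3
[113.33221983   4.21794537 -26.39488548] 85.3495494541782 [4.44669265 0.19888343 3.78370225]
```

```bash
python3 -m jog '2 0 0 0 0 0 1; 4 0 0 0 0 0 1; 4 0 0 0 0 0 1';python3 -c "
from h import *
s,p,R=st();print(inrack(p,RK),s['width'],s['force']@RK[0])"
```

```text
clock: 6.28
eef_pos: [555.0, 145.0, 41.1]
tool_rot: [-3.136, 0.294, -2.943]
force: [12.7, 3.5, 2.0]
width: 85.1
[113.33148363   4.8074     -26.19888095] 85.09203449316 [13.18189176  0.78927503 -1.66872377]
```

```bash
python3 -m jog '3 0 0 0 0 0 1; 5 0 0 0 0 0 1; 6 0 0 0 0 0 1';python3 -c "
from h import *
s,p,R=st();print(inrack(p,RK),s['force']@RK[0])"
python3 -m jog '-10 0 0 0 0 0 1; -20 0 0 0 0 0 1; -35 0 0 0 0 0 1;-45 0 -20 0 0 0 1; -55 0 -60 0 0 0 1; -60 0 -110 0 0 0 1; -60 0 -160 0 0 0 1; -60 0 -160 0 0 0 1'; python3 -c "
from h import *
d=grab('scene');save(d,'s7.png',(200,120,400,290),4)
s,p,R=st();print(p,inrack(p,RK),s['force'])
C=inrack(cloud(d),RK)
m=(C[...,2]>31)&(C[...,2]<45)&(C[...,0]>-5)&(C[...,0]<220)&(abs(C[...,1])<90);m[:, :]&=True
print(cv2.minAreaRect(C[m][:,:2].astype(np.float32)))
d=grab('top');save(d,'t7.png',(190,140,320,275),5)"
```

```text
clock: 6.65
eef_pos: [555.2, 145.1, 41.7]
tool_rot: [-3.135, 0.303, -2.941]
force: [24.0, 5.1, 3.8]
width: 85.5
[113.63964376   4.8620469  -25.66326641] [24.63065571  0.11247025 -3.10918458]
clock: 7.65
eef_pos: [556.3, 145.9, 210.2]
tool_rot: [-3.136, 0.289, -2.946]
force: [0.0, 0.2, 0.6]
width: 85.4
[555.8197241  144.85992813 208.23275633] [160.21910868   4.50085689 134.18091766] [ 0.62489929 -1.63224935 -0.96337399]
((51.96747589111328, 0.32794189453125), (112.419921875, 179.03866577148438), 0.4952307641506195)
```

View pics/s7.png

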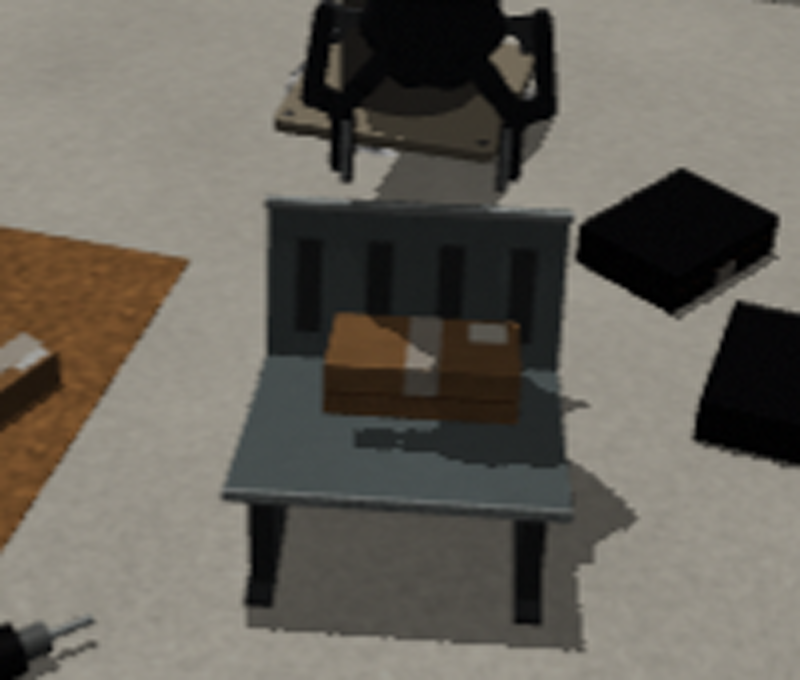

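View pics/t7.png

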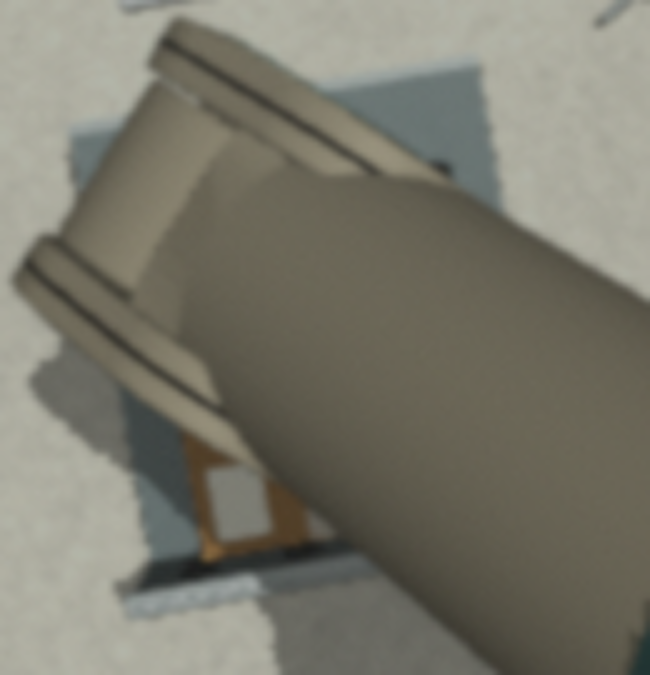

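```bash
python3 -c "
from h import *
d=load('scene');C=inrack(cloud(d),RK);im=d['image'].astype(int)
m=(C[...,2]>31)&(C[...,2]<41)&(C[...,0]>4)&(C[...,0]<220)&(abs(C[...,1])<90)&(im[...,0]>im[...,2]+12)
n,l,s,c=cv2.connectedComponentsWithStats(m.astype(np.uint8));print(s[1:])
k=1+np.argmax(s[1:,4]);P=C[l==k];r=cv2.minAreaRect(P[:,:2].astype(np.float32));print(r,cv2.boxPoints(r))
# high face
m=(C[...,2]>4)&(C[...,2]<30)&(C[...,0]>80)&(C[...,0]<130)&(abs(C[...,1])<75)&(im[...,0]>im[...,2]+8);P=C[m];P=P[abs(P[:,0]-np.median(P[:,0]))<5]
print('high face x',np.median(P[:,0]),np.polyfit(P[:,1],P[:,0],1),P[:,1].min(),P[:,1].max())
m=(abs(C[...,0])<20)&(abs(C[...,1])<90)&(C[...,2]>75)&(C[...,2]<110);b=C[m];print('backstop x',np.percentile(b[:,0],[5,50,75]),np.polyfit(b[:,1],b[:,0],1))
for u in (285,286,287,325,326,327):
  print(u,[C[v,u].round(0).tolist() for v in range(156,168,2)])
"
```

```text
[[281 198  49  18 578]
 [322 200   2   1   2]]
((55.79081726074219, 8.16827392578125), (127.46150207519531, 102.13665771484375), 89.35438537597656) [[  4.007622 -54.982998]
 [106.137794 -56.13386 ]
 [107.57401   71.31955 ]
 [  5.44384   72.47041 ]]
high face x 102.14755327875956 [2.54803886e-03 1.02092545e+02] -55.0712109027625 72.8478986837176
backstop x [-1.71527961  2.03074291  3.63079828] [-0.00233662  2.04704467]
285 [[172.0, -44.0, 201.0], [166.0, -44.0, 195.0], [168.0, -44.0, 190.0], [166.0, -44.0, 185.0], [170.0, -44.0, 181.0], [-284.0, -75.0, 46.0]]
286 [[172.0, -42.0, 201.0], [173.0, -41.0, 197.0], [172.0, -41.0, 192.0], [172.0, -41.0, 187.0], [173.0, -41.0, 182.0], [-284.0, -71.0, 46.0]]
287 [[171.0, -39.0, 201.0], [170.0, -39.0, 196.0], [171.0, -39.0, 192.0], [172.0, -39.0, 187.0], [171.0, -39.0, 182.0], [-281.0, -68.0, 47.0]]
325 [[170.0, 49.0, 205.0], [nan, nan, nan], [174.0, 50.0, 197.0], [175.0, 50.0, 192.0], [176.0, 50.0, 188.0], [172.0, 51.0, 182.0]]
326 [[169.0, 51.0, 205.0], [170.0, 52.0, 200.0], [172.0, 52.0, 196.0], [173.0, 52.0, 192.0], [172.0, 53.0, 187.0], [172.0, 53.0, 182.0]]
327 [[174.0, 54.0, 206.0], [170.0, 54.0, 201.0], [171.0, 54.0, 196.0], [173.0, 55.0, 192.0], [177.0, 55.0, 188.0], [-300.0, 70.0, 48.0]]
```

Big is flush: its high face is 100 mm from the backstop face, square within 0.003 rad, and its centre y is about 8 mm. Next is mid.

```bash
cat >> h.py <<'E'
def Rdown(yaw): # tool x=-(long axis dir), z down
    return Rn.from_euler('z',yaw).as_matrix()@np.diag([-1,1,-1.])
E
python3 -c "
from h import *
delta(np.array([453,-347.3,110]),Rdown(np.radians(20.9)))"
```

```text
shift [ 215.3 -462.2   41.1] turn [-1.74 16.18 -9.68]
```

```bash
python3 -m jog '21 -46 4 0 2 -1 1; 45 -96 8 0 4 -2 1; 70 -150 13 0 6 -3 1; 95 -204 18 0 8 -4 1; 120 -258 23 -1 10 -6 1; 145 -312 28 -1 12 -7 1; 170 -366 33 -1 14 -8 1; 190 -410 36 -1 15 -9 1'; python3 -c "
from h import *
delta(np.array([453,-347.3,110]),Rdown(np.radians(20.9)))"
```

```text
clock: 8.75
eef_pos: [464.5, -292.4, 118.8]
tool_rot: [-3.133, 0.018, -2.79]
force: [0.3, 0.2, -0.2]
width: 85.2
shift [ 29.9 -47.5   8.7] turn [-0.5   1.01 -0.75]
```

```bash
python3 -m jog '12 -20 4 0 1 -1 1; 22 -36 7 0 1 -1 1; 29 -46 9 0 1 -1 1; 29 -46 9 0 1 -1 1; 29 -46 9 0 1 -1 1'; python3 -c "
from h import *
d=grab('top');save(d,'t8.png',(335,110,480,280),4.5);d=grab('scene');save(d,'s8.png',(100,120,260,260),5)
delta(np.array([453,-347.3,110]),Rdown(np.radians(20.9)))"
```

```text
clock: 9.38
eef_pos: [456.0, -342.7, 113.0]
tool_rot: [-3.129, 0.004, -2.77]
force: [0.7, -0.1, 0.4]
width: 85.6
shift [ 4.5 -3.   3.2] turn [-0.72  0.25  0.37]
```

View pics/s8.png

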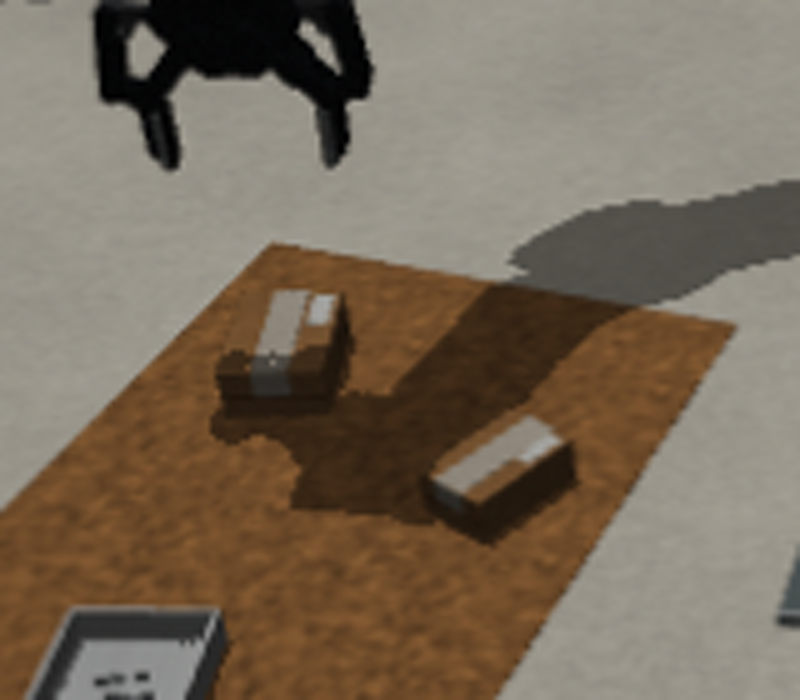

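View pics/t8.png

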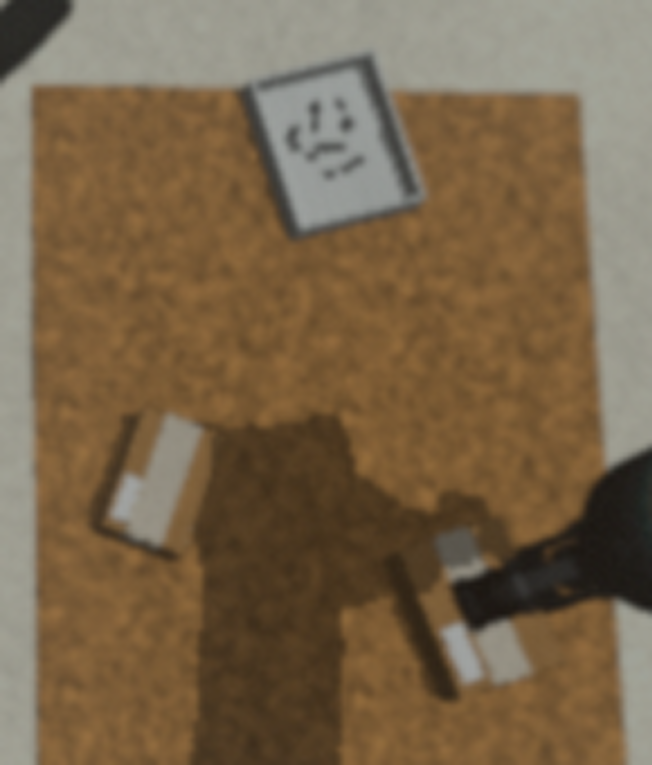

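```bash
python3 -c "
from h import *
d=load('scene');w=cloud(d)
for u,vs in ((133,range(148,156)),(134,range(148,156)),(166,range(148,156))):print(u,[w[v,u].round(0).tolist() for v in vs])
delta(np.array([460.5,-344.4,0]),Rdown(np.radians(20.9)))"
```

```text
133 [[482.0, -379.0, 176.0], [484.0, -379.0, 173.0], [484.0, -380.0, 170.0], [482.0, -383.0, 165.0], [484.0, -382.0, 163.0], [487.0, -380.0, 162.0], [262.0, -559.0, 1.0], [266.0, -557.0, -1.0]]
134 [[475.0, -382.0, 171.0], [477.0, -381.0, 169.0], [482.0, -378.0, 169.0], [479.0, -381.0, 164.0], [484.0, -378.0, 164.0], [480.0, -382.0, 157.0], [253.0, -561.0, -5.0], [260.0, -557.0, -4.0]]
166 [[449.0, -294.0, 172.0], [448.0, -295.0, 168.0], [449.0, -295.0, 165.0], [450.0, -295.0, 163.0], [454.0, -293.0, 162.0], [226.0, -446.0, 5.0], [227.0, -446.0, 1.0], [228.0, -447.0, -3.0]]
shift [ -3.1  -1.6 113.2] turn [-0.72  0.25  0.37]
```

```bash
python3 -m jog '-3 -2 25 -1 0 0 1; -3 -2 55 -1 0 0 1; -3 -2 85 -1 0 0 1; -3 -2 105 -1 0 0 1; -3 -2 120 -1 0 0 1; -3 -2 128 -1 0 0 1; -3 -2 132 -1 0 0 1; -3 -2 132 -1 0 0 1'; python3 -c "
from h import *
d=grab('scene');save(d,'s9.png',(110,150,210,230),8)
s,p,R=st();print(p,s['force'])
delta(np.array([460.5,-344.4,-36]),Rdown(np.radians(20.9)))"
```

```text
clock: 10.48
eef_pos: [460.4, -346.1, -18.9]
tool_rot: [3.137, 0.004, -2.772]
force: [0.1, -0.2, 0.1]
width: 85.2
[ 460.48711235 -346.20763333  -18.71001345] [-0.02888759  0.66723467  0.29255689]
shift [-0.6  1.6 17.3] turn [0.25 0.24 0.27]
```

View pics/s9.png

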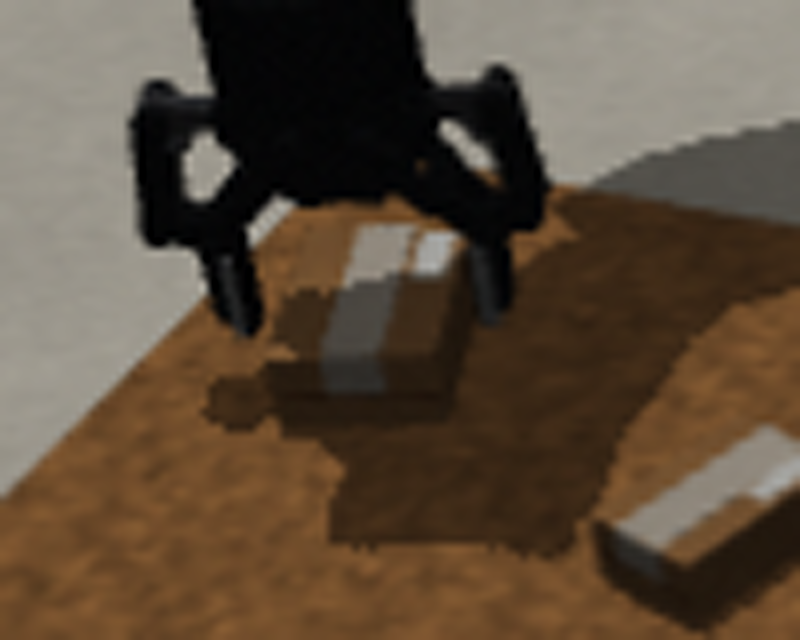

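Fingertips at (245,325) and (492,315) straddle mid, which is at (370,310). I'll lower 11 mm more and close.

```bash
python3 -m jog '0 1 6 0 0 0 1; 0 1 11 0 0 0 1; 0 1 11 0 0 0 1; 0 1 11 0 0 0 0.5; 0 1 11 0 0 0 0; 0 1 11 0 0 0 -1; 0 1 11 0 0 0 -1; 0 1 11 0 0 0 -1'; python3 -c "
from h import *
d=grab('scene');save(d,'s10.png',(110,150,210,230),8)
s,p,R=st();print(p,s['force'],s['width'])"
```

```text
clock: 11.52
eef_pos: [460.2, -345.2, -29.7]
tool_rot: [3.137, 0.004, -2.772]
force: [-0.1, -1.1, 5.5]
width: 63.2
[ 460.18902544 -345.21746448  -29.69059987] [-0.84414319 -0.05370317  6.02270743] 63.16008543591593
```

View pics/s10.png

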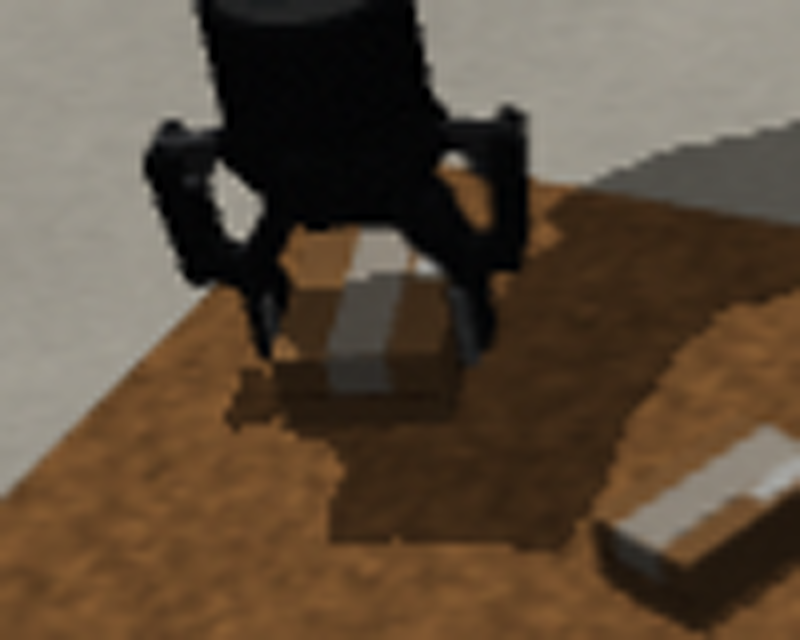

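```bash
python3 -m jog '0 1 0 0 0 0 -1; 0 1 -15 0 0 0 -1; 0 1 -40 0 0 0 -1; 0 1 -80 0 0 0 -1; 0 1 -130 0 0 0 -1; 0 1 -180 0 0 0 -1; 0 1 -215 0 0 0 -1; 0 1 -215 0 0 0 -1'; python3 -c "
from h import *
d=grab('top');save(d,'t11.png',(190,140,320,275),5)
C=inrack(cloud(d),RK);im=d['image'].astype(int)
m=(C[...,2]>28)&(C[...,2]<45)&(C[...,0]>4)&(C[...,0]<130)&(abs(C[...,1])<95)
r=cv2.minAreaRect(C[m][:,:2].astype(np.float32));print(r,cv2.boxPoints(r),np.median(C[m][:,2]))
P=C[m]
for lo in (20,50,75): q=P[(P[:,0]>lo)&(P[:,0]<lo+20)];print(q[:,1].min(),q[:,1].max())
d=grab('scene');save(d,'s11.png',None,1.4)
s,p,R=st();print(p,s['force'],s['width'])"
```

```text
clock: 12.58
eef_pos: [460.4, -345.4, 187.7]
tool_rot: [3.14, 0.007, -2.772]
force: [0.0, 0.1, -2.3]
width: 63.1
((52.38214874267578, 9.756759643554688), (129.94444274902344, 96.78118896484375), 89.8316879272461) [[  3.800898 -55.07303 ]
 [100.58167  -55.35733 ]
 [100.9634    74.58655 ]
 [  4.182625  74.87085 ]] 36.878191140123775
-54.98001002095241 74.63597223939492
-55.007169870732405 74.47624098924217
-55.32532289157316 74.65388638423507
[ 458.00580242 -345.05803378  184.32203167] [ 0.22630079  0.89316418 -2.84398608] 63.406707259020685
```

View pics/t11.png

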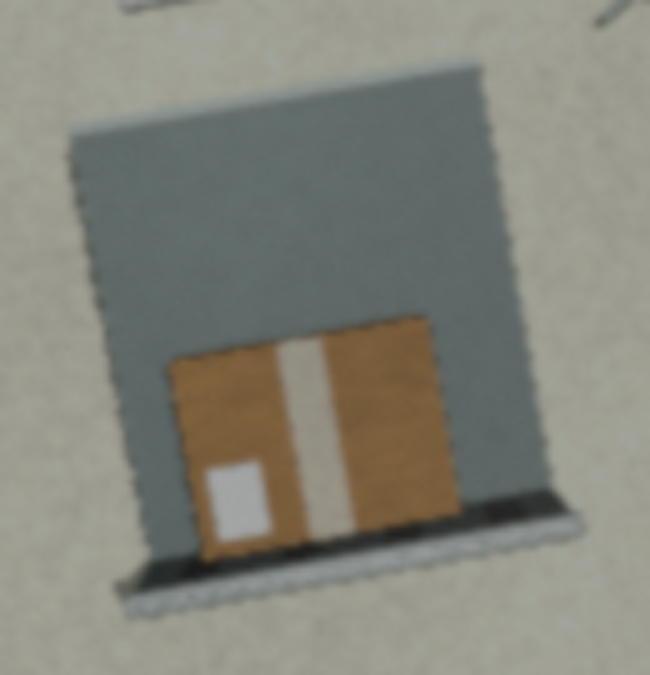

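View pics/s11.png

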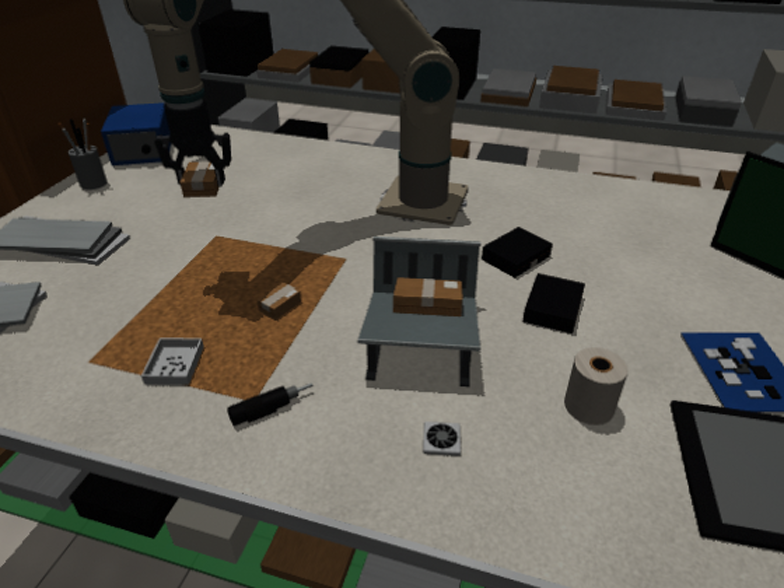

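```bash
python3 -c "
from h import *
print(r2w([66,9.75,130]));delta(r2w([66,9.75,130]),RD)"
```

```text
[467.23517474 131.75710812 178.17667979]
shift [-180.9  441.2    9.2] turn [  1.67 -15.9    9.3 ]
```

```bash
python3 -m jog '-12 30 0 0 -1 1 -1; -30 74 0 0 -3 2 -1; -50 122 0 0 -5 3 -1; -70 172 0 1 -7 4 -1; -90 222 0 1 -9 5 -1; -110 270 0 1 -11 6 -1; -130 318 2 1 -13 7 -1; -148 362 4 1 -14 8 -1'; python3 -m jog '-8 20 2 0 -1 0 -1; -16 40 4 0 -1 1 -1; -24 58 5 0 -2 1 -1; -30 74 6 0 -2 1 -1; -30 74 6 0 -2 1 -1; -30 74 6 0 -2 1 -1'; python3 -c "
from h import *
d=grab('scene');save(d,'s12.png',(200,80,400,250),4)
delta(r2w([66,9.75,130]),RD);s,p,R=st();print(inrack(p,RK),s['force'],s['width'])"
```

```text
clock: 13.68
eef_pos: [464.1, 46.7, 181.7]
tool_rot: [3.135, 0.245, -2.915]
force: [0.8, -0.7, -2.9]
width: 63.2
clock: 14.42
eef_pos: [478.2, 123.5, 184.0]
tool_rot: [3.132, 0.28, -2.932]
force: [-1.2, -0.3, -1.8]
width: 63.1
shift [10.5 10.5  3.4] turn [0.6  0.01 0.17]
[ 76.52251282  -0.78562469 133.28358068] [-0.21995361 -0.15422388 -1.59134705] 63.33526202936092
```

View pics/s12.png

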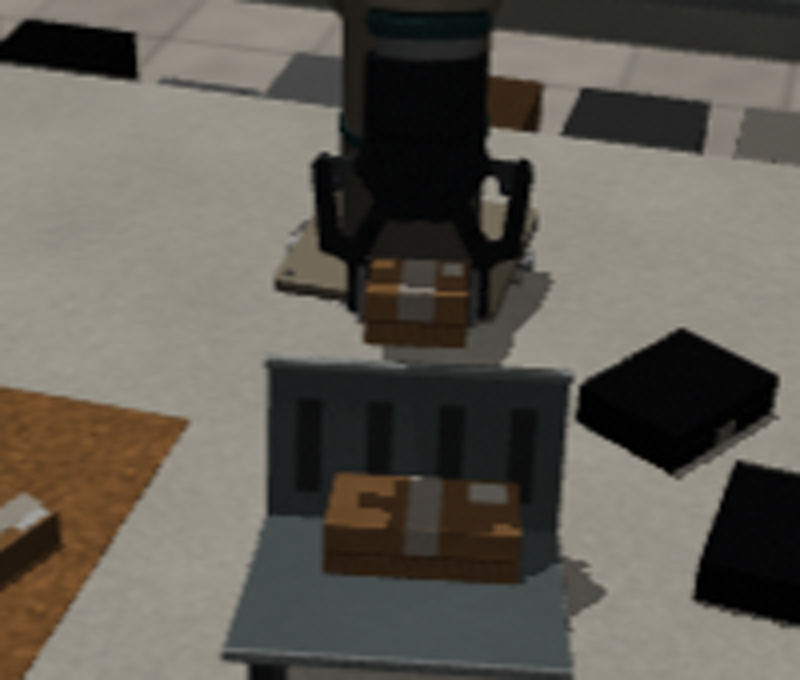

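```bash
python3 -c "
from h import *
d=load('scene');C=inrack(cloud(d),RK);im=d['image'].astype(int)
sub=(slice(80+285//4,80+345//4),slice(200+362//4,200+472//4))
P=C[sub].reshape(-1,3);I=im[sub].reshape(-1,3);k=(I[:,0]>I[:,2]+10)|(I.min(1)>60)
P=P[k&(P[:,0]>90)&(P[:,0]<140)];F=P[abs(P[:,0]-np.median(P[:,0]))<4]
print(np.median(F,0),F.min(0),F.max(0),np.polyfit(F[:,1],F[:,0],1),np.polyfit(F[:,2],F[:,0],1))"
```

```text
[114.71215001  -0.33926919 178.55568735] [110.63858384 -32.80204704 162.93428857] [118.36041411  29.76961049 196.83594442] [-3.30965746e-03  1.14815545e+02] [9.27736935e-03 1.13152895e+02]
```

```bash
python3 -m jog '8 6 0 0 0 0 -1; 14 11 5 1 0 0 -1; 14 11 30 1 0 0 -1; 14 11 55 1 0 0 -1; 14 11 80 1 0 0 -1; 14 11 98 1 0 0 -1; 14 11 110 1 0 0 -1; 14 11 114 1 0 0 -1'; python3 -m jog '0 0 0 0 0 0 -1; 0 0 0 0 0 0 -1';python3 -c "
from h import *
delta(r2w([62,10.1,6.5]),RD);s,p,R=st();print(inrack(p,RK),s['force']@RK[0],s['width'])"
```

```text
clock: 15.48
eef_pos: [493.7, 140.3, 71.1]
tool_rot: [-3.135, 0.281, -2.932]
force: [0.1, -0.5, -2.1]
width: 63.2
clock: 15.72
eef_pos: [494.7, 140.3, 72.4]
tool_rot: [-3.135, 0.283, -2.932]
force: [-0.2, -0.3, -1.9]
width: 63.1
shift [ 2.3 -2.4 13.9] turn [-0.34  0.18  0.2 ]
[64.25946305 12.55563938 20.40573652] [-0.75705625 -0.23028042 -1.76872759] 63.06780512536794
```

```bash
python3 -m jog '2 -2 4 0 0 0 -1; 2 -2 8 0 0 0 -1; 2 -2 10 0 0 0 -1; 2 -2 12 0 0 0 -1; 2 -2 12 0 0 0 -1';python3 -c "
from h import *
delta(r2w([62,10.1,6.5]),RD);s,p,R=st();print(inrack(p,RK),s['force']@RK[0],s['width'])"
```

```text
clock: 16.35
eef_pos: [496.5, 138.7, 59.7]
tool_rot: [-3.134, 0.282, -2.932]
force: [0.4, 0.2, -1.9]
width: 63.2
shift [ 0.1 -0.4  1.3] turn [-0.34  0.14  0.22]
[62.11417217 10.55832743  7.82437267] [-0.16088778  0.13223077 -1.97187325] 63.201534282499416
```

```bash
python3 -m jog '0 0 1 0 0 0 -1; 0 0 2 0 0 0 -1; 0 0 2 0 0 0 -1';python3 -c "
from h import *
s,p,R=st();print(inrack(p,RK),s['force']@RK[0],s['width'])
d=grab('scene');save(d,'s13.png',(250,150,350,230),8)"
```

```text
clock: 16.73
eef_pos: [497.0, 138.8, 58.1]
tool_rot: [-3.134, 0.283, -2.932]
force: [-1.3, -1.0, 1.7]
width: 63.0
[62.1778461  10.52542613  6.1366427 ] [-1.00633591 -0.69699054  2.01375618] 63.03667833131515
```

View pics/s13.png

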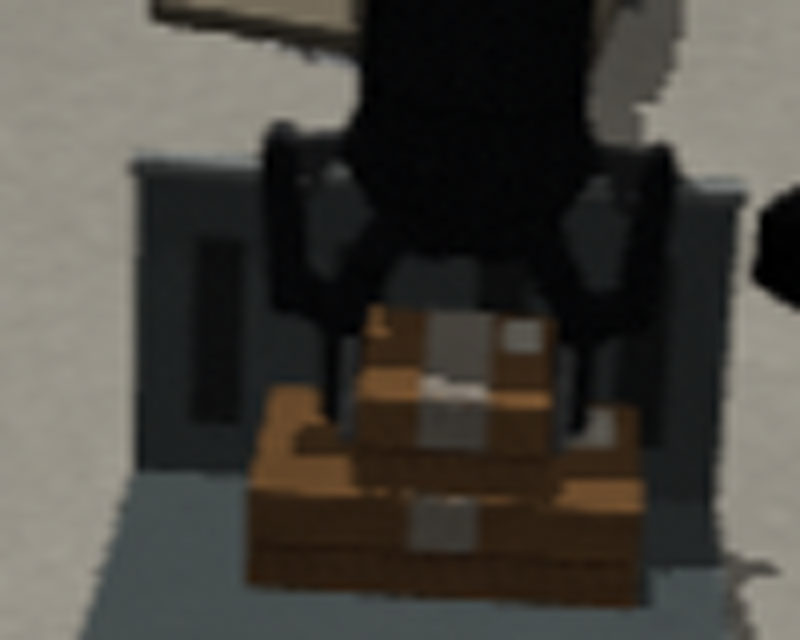

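Contact has been made and mid sits centred on big. I'll slide it down to the backstop while holding it.

```bash
python3 -m jog '3 0 0 0 0 0 -1; 6 0 0 0 0 0 -1; 8 0 0 0 0 0 -1; 10 0 0 0 0 0 -1; 11 0 0 0 0 0 -1; 11 0 0 0 0 0 -1';python3 -c "
from h import *
s,p,R=st();print(inrack(p,RK),s['force']@RK[0],s['torque'],s['width'])"
```

```text
clock: 17.52
eef_pos: [489.0, 137.1, 55.8]
tool_rot: [-3.134, 0.287, -2.932]
force: [5.0, 1.3, 5.7]
width: 63.5
[53.73580715 10.51707893  6.13981906] [6.56686899 0.27003782 4.08826192] [ 0.37132839 -0.76538599 -0.06875109] 63.47699337986619
```

```bash
python3 -m jog '-1 0 0 0 0 0 -1; -1 0 0 0 0 0 -0.2; -1 0 0 0 0 0 0.3; -1 0 0 0 0 0 0.7; -1 0 0 0 0 0 1; -1 0 0 0 0 0 1; -1 0 0 0 0 0 1';python3 -c "
from h import *
s,p,R=st();print(inrack(p,RK),s['force']@RK[0],s['width'])
d=grab('scene');save(d,'s14.png',(250,150,350,230),8)"
```

```text
clock: 18.4
eef_pos: [487.2, 136.6, 54.9]
tool_rot: [-3.134, 0.282, -2.932]
force: [0.1, -0.8, -0.2]
width: 85.8
[51.69573832 10.44083787  5.81654695] [-0.10055223 -0.82238827 -0.13508173] 85.79977856979743
```

View pics/s14.png

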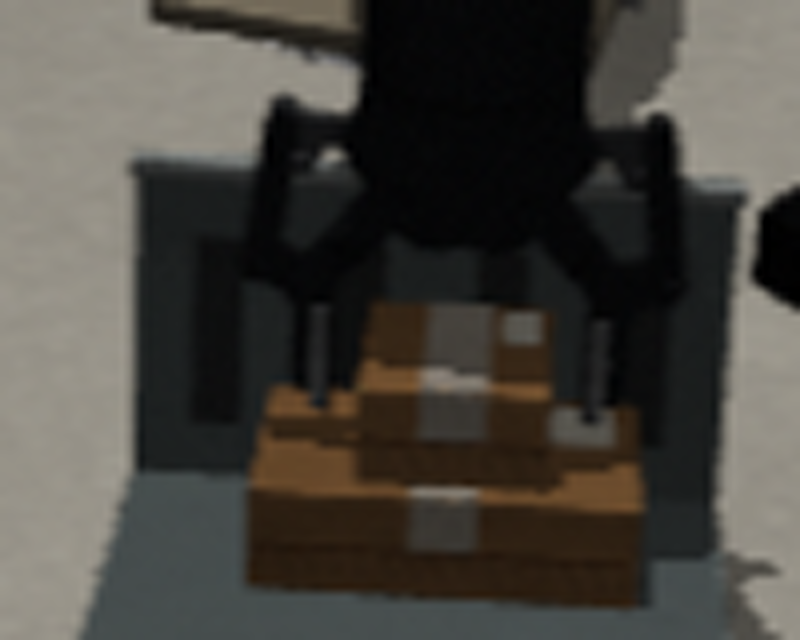

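Released. Next I'll retreat, measure, and head for small.

```bash
python3 -m jog '-3 0 -15 0 0 0 1; -6 0 -40 0 0 0 1; -10 0 -75 0 0 0 1; -10 0 -115 0 0 0 1; -10 0 -145 0 0 0 1; -10 0 -150 0 0 0 1';python3 -c "
from h import *
d=grab('scene');save(d,'s15.png',(250,150,350,230),8)
C=inrack(cloud(d),RK);im=d['image'].astype(int)
m=(C[...,2]>40)&(C[...,2]<66)&(C[...,0]>70)&(C[...,0]<110)&(abs(C[...,1]-10)<45);F=C[m];F=F[abs(F[:,0]-np.median(F[:,0]))<4]
print('mid face',np.median(F,0),F.min(0),F.max(0),np.polyfit(F[:,1],F[:,0],1))
m=(C[...,2]>4)&(C[...,2]<30)&(C[...,0]>80)&(C[...,0]<120)&(abs(C[...,1])<80);F=C[m];F=F[abs(F[:,0]-np.median(F[:,0]))<4]
print('big face',np.median(F,0),F.min(0),F.max(0),np.polyfit(F[:,1],F[:,0],1))
m=(C[...,2]>66)&(C[...,2]<76)&(C[...,0]>10)&(C[...,0]<95)&(abs(C[...,1]-10)<40);print('mid top',np.median(C[m],0))
s,p,R=st();print(p)
delta(np.array([523.2,-170.2,110]),Rdown(np.radians(-20.7)))"
```

```text
clock: 19.2
eef_pos: [456.4, 131.0, 203.5]
tool_rot: [-3.134, 0.286, -2.933]
force: [0.8, -0.0, -0.7]
width: 85.6
mid face [92.14228085  9.95460208 52.75566982] [ 88.3725342  -19.91081973  40.37860831] [96.10073772 41.5940667  65.96247884] [3.87989206e-04 9.22377541e+01]
big face [101.95400871  11.30439038  17.34686571] [ 98.21377037 -55.10754441   4.01056174] [105.97921433  74.36268727  29.98470902] [6.38043284e-04 1.02031962e+02]
mid top [57.16933872 10.92774837 69.16821192]
[456.3087282  130.72158459 202.94808037]
shift [  23.2 -307.5   92.5] turn [ 4.22 15.99 32.38]
```

View pics/s15.png

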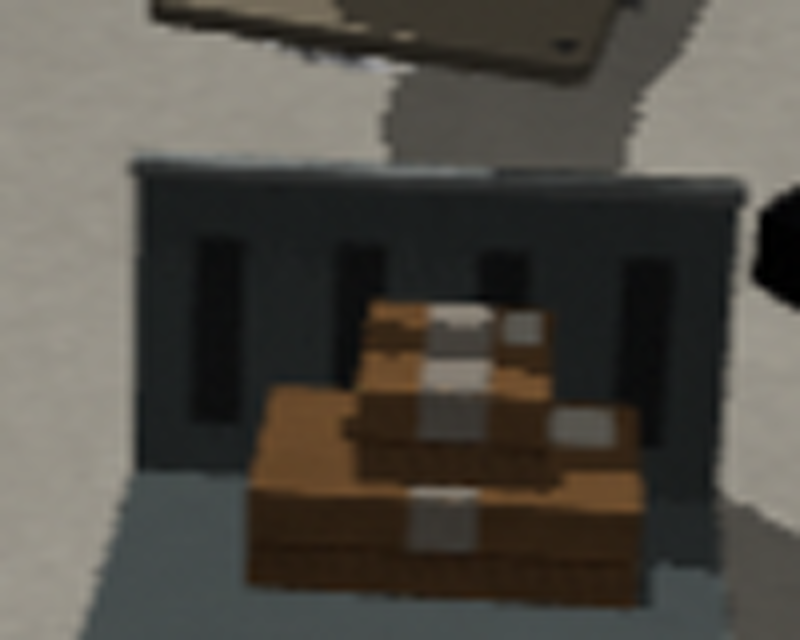

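```bash
python3 -c "
from h import *
delta(np.array([523.2,-170.2,175]),Rdown(np.radians(-20.7)))"
```

```text
shift [   4.9 -308.    30.1] turn [ 4.22 15.99 32.38]
```

```bash
python3 -m jog '0 -25 0 0 1 3 1; 1 -65 4 1 3 7 1; 2 -110 8 1 5 11 1; 3 -155 13 2 8 16 1; 4 -200 18 3 10 21 1; 5 -245 22 3 12 26 1; 5 -280 27 4 14 29 1; 5 -308 30 4 16 32 1'; python3 -m jog '0 0 0 0 0 0 1;0 0 0 0 0 0 1'; python3 -c "
from h import *
d=grab('top');w=cloud(d);reg=w[216-35:216+35,368-30:368+30]; m=(reg[...,2]>22)&(reg[...,2]<40)
n,l,s,c=cv2.connectedComponentsWithStats(m.astype(np.uint8));Q=reg[l==1+np.argmax(s[1:,4])];print(cv2.minAreaRect(Q[:,:2].astype(np.float32)))
delta(np.array([523.2,-170.2,20]),Rdown(np.radians(-20.7)));print(st()[1])"
```

```text
clock: 20.25
eef_pos: [522.3, -171.5, 171.6]
tool_rot: [3.141, -0.006, 2.786]
force: [0.8, 0.5, -0.2]
width: 85.3
clock: 20.5
eef_pos: [522.1, -168.9, 172.5]
tool_rot: [3.14, -0.005, 2.789]
force: [0.1, 1.5, -0.3]
width: 85.4
((523.0291137695312, -170.21017456054688), (50.032020568847656, 77.3189697265625), 69.40322875976562)
shift [ -2.2  -1.5 153. ] turn [ 0.11 -0.26  0.57]
[ 522.19274066 -168.5146538   172.96704361]
```

```bash
python3 -c "
from h import *
delta(np.array([533.4,-174.1,-25]),Rdown(np.radians(-20.6)))"
```

```text
shift [-13.3  -1.8 197.9] turn [ 0.11 -0.26  0.47]
```

```bash
python3 -m jog '-5 -1 30 0 0 0 1; -13 -2 70 0 0 0 1; -13 -2 110 0 0 0 1; -13 -2 145 0 0 0 1; -13 -2 165 0 0 0 1; -13 -2 180 0 0 0 1; -13 -2 188 0 0 0 1; -13 -2 188 0 0 0 1'; python3 -c "
from h import *
d=grab('scene');save(d,'s16.png',(140,150,240,230),8)
s,p,R=st();print(s['force'])
delta(np.array([533.4,-174.1,-25]),Rdown(np.radians(-20.6)))"
```

```text
clock: 21.55
eef_pos: [534.0, -175.4, -14.2]
tool_rot: [3.14, -0.003, 2.789]
force: [0.5, 0.1, -0.3]
width: 85.5
[ 0.17108512 -0.40041552  0.10925348]
shift [ 1.4  1.  11.3] turn [ 0.12 -0.12  0.37]
```

View pics/s16.png

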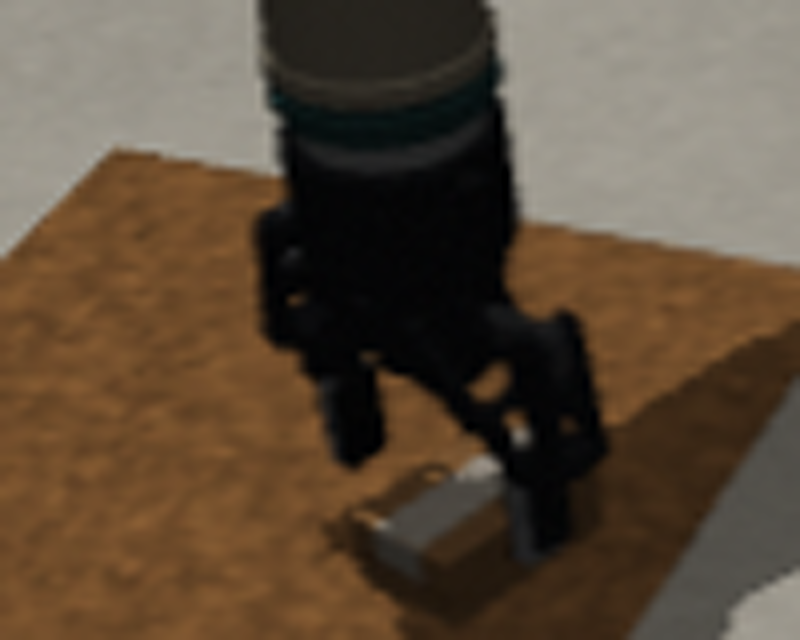

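Fingertips at (355,460) and (540,555) straddle small at (430,520). I'll lower and close.

```bash
python3 -m jog '1 1 6 0 0 0 1; 1 1 9 0 0 0 1; 1 1 9 0 0 0 0.5; 1 1 9 0 0 0 0; 1 1 9 0 0 0 -1; 1 1 9 0 0 0 -1; 1 1 9 0 0 0 -1; 1 1 9 0 0 0 -1'; python3 -c "
from h import *
d=grab('scene');save(d,'s17.png',(140,150,240,230),8)
s,p,R=st();print(p,s['force'],s['width'])"
```

```text
clock: 22.6
eef_pos: [533.7, -174.2, -22.8]
tool_rot: [3.139, -0.002, 2.788]
force: [-0.8, 0.6, 5.4]
width: 48.8
[ 533.75686355 -174.21403256  -22.77068443] [-1.45826285  0.71361645  5.84371502] 48.909196657459
```

View pics/s17.png

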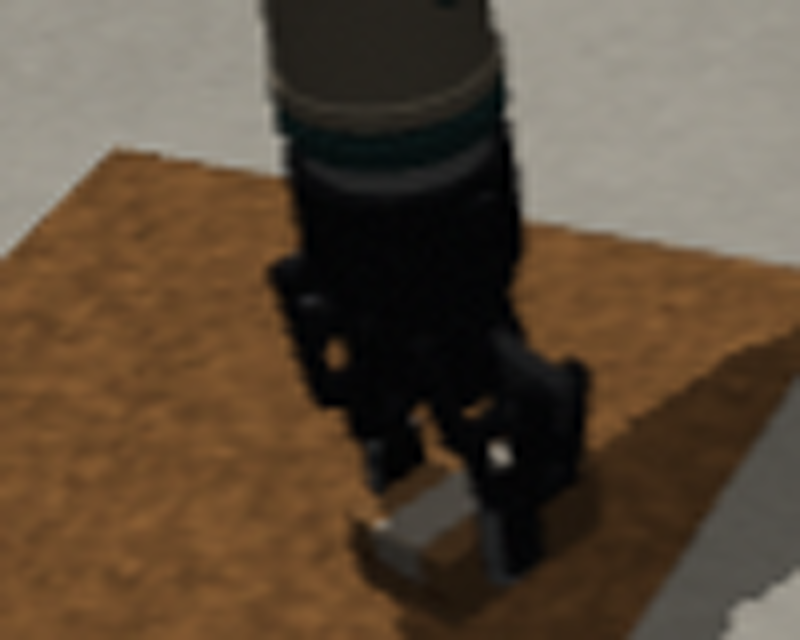

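Gripped, opening 48.9 mm. Lifting.

```bash
python3 -m jog '0 0 0 0 0 0 -1; 0 0 -15 0 0 0 -1; 0 0 -40 0 0 0 -1; 0 0 -80 0 0 0 -1; 0 0 -130 0 0 0 -1; 0 0 -180 0 0 0 -1; 0 0 -220 0 0 0 -1; 0 0 -225 0 0 0 -1'; python3 -m jog '0 0 0 0 0 0 -1'; python3 -c "
from h import *
s,p,R=st();print(p,s['force'],s['width'])
delta(r2w([75,10.9,160]),RD)"
```

```text
clock: 23.65
eef_pos: [535.3, -175.2, 205.0]
tool_rot: [3.139, 0.003, 2.788]
force: [1.1, -0.2, -2.4]
width: 48.8
clock: 23.78
eef_pos: [532.9, -175.2, 201.5]
tool_rot: [3.14, -0.004, 2.788]
force: [0.2, -0.6, -2.0]
width: 48.8
[ 532.91813845 -175.21265275  201.45769281] [ 0.19915701 -0.56724351 -2.00731195] 48.763325773555174
shift [168.2 266.4  -7.1] turn [ -4.35 -15.82 -31.84]
```

```bash
python3 -m jog '14 22 -2 0 -1 -3 -1; 35 56 -4 -1 -3 -7 -1; 60 95 -6 -2 -6 -11 -1; 85 135 -7 -2 -8 -16 -1; 110 174 -7 -3 -10 -21 -1; 132 209 -7 -4 -13 -26 -1; 150 238 -7 -4 -15 -30 -1; 160 254 -7 -4 -16 -32 -1'; python3 -m jog '0 0 0 0 0 0 -1; 0 0 0 0 0 0 -1'; python3 -c "
from h import *
d=grab('scene');save(d,'s18.png',(200,80,400,250),4)
s,p,R=st();print(inrack(p,RK),s['force'],s['width']);delta(r2w([75,10.9,160]),RD)
C=inrack(cloud(d),RK)
m=(C[...,0]>60)&(C[...,0]<130)&(abs(C[...,1]-10)<40)&(C[...,2]>178)&(C[...,2]<215);im=d['image'].astype(int);m&=(im[...,0]>im[...,2]+10);P=C[m];F=P[abs(P[:,0]-np.percentile(P[:,0],70))<6]
print(np.median(F,0),F.min(0),F.max(0),np.polyfit(F[:,1],F[:,0],1),np.polyfit(F[:,2],F[:,0],1))"
```

```text
clock: 24.78
eef_pos: [469.1, 119.9, 208.2]
tool_rot: [-3.134, 0.279, -2.928]
force: [0.3, -0.5, -2.1]
width: 48.6
clock: 25.02
eef_pos: [471.1, 117.5, 208.8]
tool_rot: [-3.134, 0.28, -2.934]
force: [-0.2, 0.8, -2.2]
width: 48.6
[ 75.64014915  -5.22387622 159.29059206] [ 0.13484147  0.37860625 -2.96043184] 48.81140814688039
shift [ 0.6 16.1 -0.8] turn [-0.4   0.03  0.1 ]
[104.03218412  -4.17251682 194.58476738] [ 98.8000562  -29.4258885  181.63228979] [109.70512605  19.74022398 212.20780228] [-1.86971823e-03  1.04087760e+02] [-2.22999096e-02  1.08464886e+02]
```

View pics/s18.png

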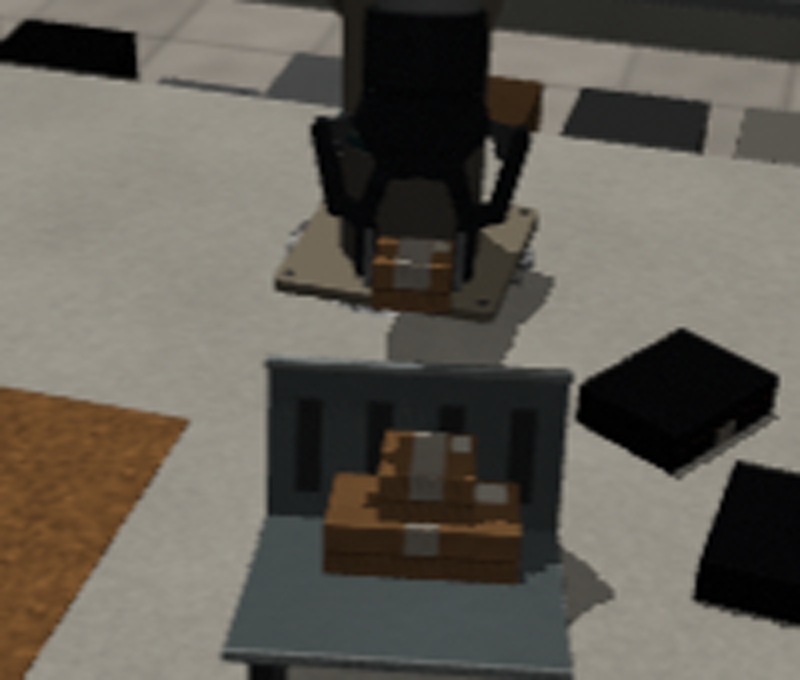

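```bash
python3 -m jog '8 7 0 0 0 0 -1; 17 14 5 0 0 0 -1; 17 15 25 0 0 0 -1; 17 15 48 0 0 0 -1; 17 15 68 0 0 0 -1; 17 15 84 0 0 0 -1; 17 15 94 0 0 0 -1; 17 15 99 0 0 0 -1'; python3 -m jog '0 0 0 0 0 0 -1; 0 0 0 0 0 0 -1'; python3 -c "
from h import *
s,p,R=st();print(inrack(p,RK),s['force']@RK[0],s['width']);delta(r2w([58,10.6,47]),RD)"
```

```text
clock: 26.08
eef_pos: [479.2, 134.9, 109.1]
tool_rot: [-3.135, 0.281, -2.933]
force: [0.1, -0.1, -2.7]
width: 48.9
clock: 26.32
eef_pos: [479.6, 135.0, 110.0]
tool_rot: [-3.135, 0.283, -2.932]
force: [-0.4, -0.2, -2.6]
width: 49.3
[59.42502786 10.41836389 60.95471865] [-1.1101709  -0.09673855 -2.37195832] 49.34849089434414
shift [ 1.5  0.3 13.9] turn [-0.34  0.15  0.2 ]
```

```bash
python3 -m jog '1 0 4 0 0 0 -1; 1 0 8 0 0 0 -1; 1 0 10 0 0 0 -1; 1 0 12 0 0 0 -1; 1 0 12 0 0 0 -1';python3 -c "
from h import *
s,p,R=st();print(inrack(p,RK),s['force']@RK[0],s['width'])"
```

```text
clock: 26.95
eef_pos: [482.1, 135.4, 98.0]
tool_rot: [-3.134, 0.282, -2.932]
force: [-0.4, -0.1, -2.5]
width: 48.7
[58.49667758 10.32786362 48.69404219] [-1.12594841 -0.00625508 -2.2820145 ] 48.7018734809487
```

```bash
python3 -m jog '0 0 1 0 0 0 -1; 0 0 2 0 0 0 -1; 0 0 2.5 0 0 0 -1; 0 0 2.5 0 0 0 -1';python3 -c "
from h import *
s,p,R=st();print(inrack(p,RK),s['force']@RK[0],s['width'])
d=grab('scene');save(d,'s19.png',(250,150,350,230),8)"
```

```text
clock: 27.45
eef_pos: [482.8, 135.6, 96.3]
tool_rot: [-3.134, 0.284, -2.932]
force: [-2.7, -1.3, 8.6]
width: 48.8
[58.76261876 10.33988708 46.91555598] [-0.43555397 -0.6911651   9.10174615] 48.80857752938996
```

View pics/s19.png

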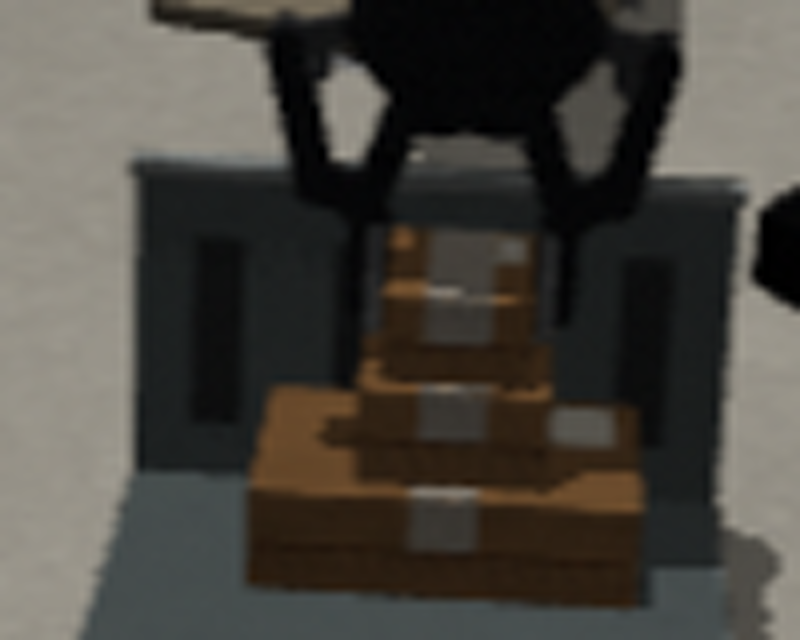

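```bash
python3 -m jog '0 0 -1 0 0 0 -1; 3 0 -1 0 0 0 -1; 6 0 -1 0 0 0 -1; 8 0 -1 0 0 0 -1; 9 0 -1 0 0 0 -1; 10 0 -1 0 0 0 -1; 10 0 -1 0 0 0 -1';python3 -c "
from h import *
s,p,R=st();print(inrack(p,RK),s['force']@RK[0],s['width'])"
```

```text
clock: 28.38
eef_pos: [474.0, 133.7, 94.2]
tool_rot: [-3.134, 0.284, -2.932]
force: [2.6, 1.0, -2.4]
width: 49.2
[49.53093001 10.26773263 47.32438024] [ 1.95124695  0.43015797 -3.02429308] 49.164591499070234
```

```bash
python3 -m jog '0.5 0 0.5 0 0 0 -1; 1.5 0 1 0 0 0 -1; 2 0 1 0 0 0 -1; 2 0 1 0 0 0 -1';python3 -c "
from h import *
s,p,R=st();print(inrack(p,RK),s['force']@RK[0],s['width'])
d=grab('scene');save(d,'s20.png',(250,150,350,230),8)
C=inrack(cloud(d),RK)
m=(C[...,0]>60)&(C[...,0]<110)&(abs(C[...,1]-10)<40)&(C[...,2]>73)&(C[...,2]<97);im=d['image'].astype(int);m&=(im[...,0]>im[...,2]+10);P=C[m];F=P[abs(P[:,0]-np.median(P[:,0]))<4]
print(np.median(F,0),F.min(0),F.max(0),np.polyfit(F[:,1],F[:,0],1))"
```

```text
clock: 28.88
eef_pos: [474.1, 133.7, 93.9]
tool_rot: [-3.134, 0.288, -2.933]
force: [5.3, -0.4, 7.7]
width: 49.0
[49.60357296 10.27542304 47.02494691] [ 7.07527662 -1.43468133  5.93699069] 48.99379350735433
[78.22253605 10.73825073 83.33942641] [ 74.98461138 -13.96028332  73.10234195] [82.01084569 34.50280424 96.98366205] [-5.16279088e-03  7.82994777e+01]
```

View pics/s20.png

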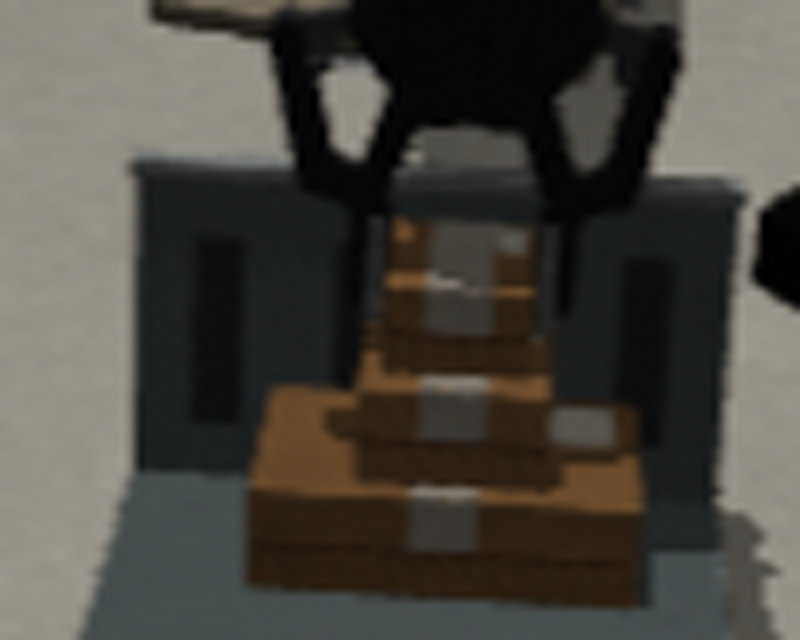

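Small's high face is at 78.2, flush as expected, and pushing further raised the force without movement. I'll relieve the pressure, open and retreat.

```bash
python3 -m jog '-1.5 0 -0.7 0 0 0 -1; -1.5 0 -0.7 0 0 0 -0.4; -1.5 0 -0.7 0 0 0 0; -1.5 0 -0.7 0 0 0 0.4; -1.5 0 -0.7 0 0 0 0.7; -1.5 0 -0.7 0 0 0 0.7; -1.5 0 -0.7 0 0 0 0.7'; python3 -m jog '0 0 -8 0 0 0 0.7; -2 0 -20 0 0 0 0.7; -6 0 -40 0 0 0 0.8; -10 0 -70 0 0 0 1; -10 0 -105 0 0 0 1; -10 0 -140 0 0 0 1; -10 0 -140 0 0 0 1'; python3 -c "
from h import *
s,p,R=st();print(inrack(p,RK),s['force']@RK[0],s['width'])
d=grab('scene');save(d,'s21.png',(250,150,350,230),8);save(d,'s21f.png',None,1.4)
C=inrack(cloud(d),RK);im=d['image'].astype(int);br=(im[...,0]>im[...,2]+8)
for n,z0,z1,x in (('small',73,97,78),('mid',40,66,92),('big',4,32,102)):
  m=(abs(C[...,0]-x)<12)&(C[...,2]>z0)&(C[...,2]<z1)&(abs(C[...,1]-10)<75)&br;P=C[m];F=P[abs(P[:,0]-np.median(P[:,0]))<4]
  print(n,np.median(F[:,0]),(F[:,1].min()+F[:,1].max())/2,np.polyfit(F[:,1],F[:,0],1)[0],np.polyfit(F[:,2],F[:,0],1)[0])
m=(C[...,2]>95)&(C[...,2]<106)&(C[...,0]>10)&(C[...,0]<80)&br;print('small top',np.median(C[m],0))"
```

```text
clock: 29.8
eef_pos: [472.3, 133.4, 93.2]
tool_rot: [-3.134, 0.282, -2.932]
force: [-0.1, -0.3, -0.7]
width: 72.5
clock: 30.68
eef_pos: [444.6, 128.2, 232.5]
tool_rot: [-3.134, 0.287, -2.933]
force: [-0.2, -0.3, 0.1]
width: 85.6
[ 59.0394195   10.930857   188.57304198] [-0.25739256 -0.22838974  0.17173533] 85.57994989645954
small 77.96073474807577 10.222682503201362 -0.0075633092510994405 -0.01916976440960324
mid 92.33645111837575 10.874790813868676 0.0009138249199890341 0.006564909883335661
big 101.92844329484527 8.680105590431094 0.0013248158510530412 0.009410992811527125
small top [50.99403268  9.44238401 99.17058833]
```

View pics/s21.png

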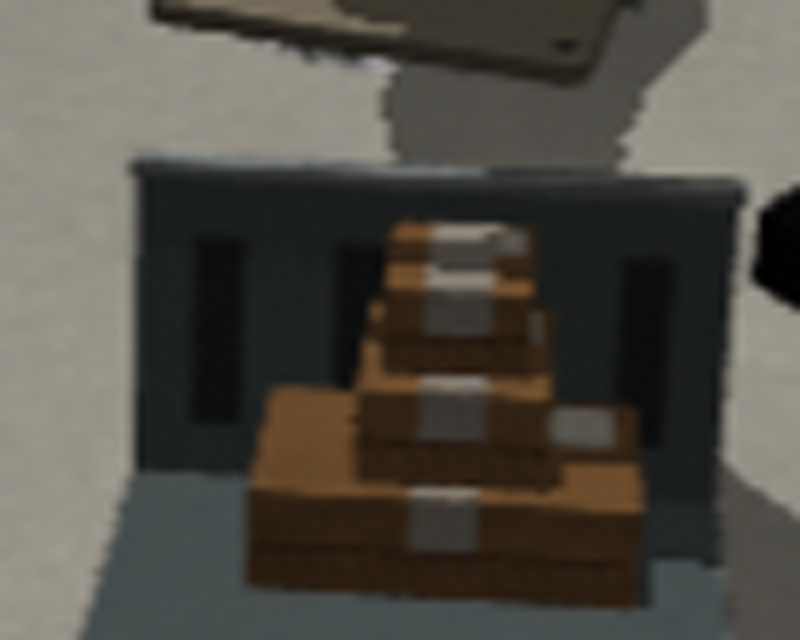

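View pics/s21f.png

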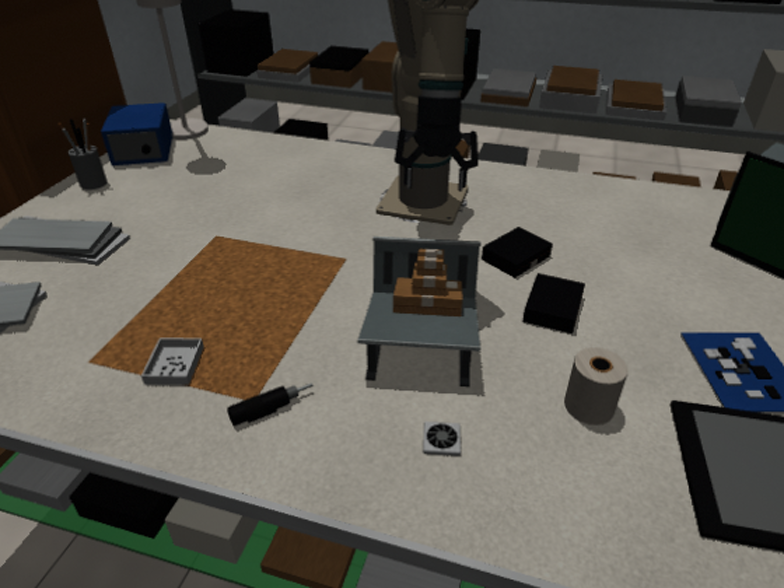

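All three cartons are stacked flush and centred, and the bystanders have not moved. I'll let the arm settle and hand in.

```bash
python3 -m jog '0 0 0 0 0 0 1; 0 0 0 0 0 0 1; 0 0 0 0 0 0 1; 0 0 0 0 0 0 1'; python3 -c "
from h import *
print(ctrl.finish_job())"
```

```text
clock: 31.22
eef_pos: [443.5, 128.5, 230.3]
tool_rot: [-3.135, 0.282, -2.932]
force: [0.4, -0.4, 0.1]
width: 85.6
the job is handed in; nothing more can be done
None
```

I pushed the big carton down the slope until it was flush with the backstop. I then set the mid carton and the small carton on top, slid each one flush while still holding it, and let go. The job was handed in at 31.2 s of the 72 s allowed, and no verdict was reported.

**Last camera check:** the high faces stand at 101.9 mm (big), 92.3 mm (mid) and 78.0 mm (small). The scene camera sees the backstop face at about 2.0 mm, so all three edges are within about 0.5 mm of flush. The cartons are square within 0.01 rad, and their centres lie at y = 8.7 mm, 10.9 mm and 10.2 mm, so each is centred within about 2 mm on the one below. The screw tray, screwdriver, fan and roll look unmoved in the final picture; I did not measure them again. The gripper is about 190 mm clear, with no force on it.

**Checks that disagreed:**
- **Fingertips:** the open fingertips showed in the depth image about 45 mm behind the reported TCP, not the 13 mm I expected. I set working heights from the images and contact forces instead.
- **Backstop position:** the two cameras differ by about 2 mm on where the backstop face is. The contact forces agreed with the scene camera.

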